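# Load a square tube into the sawing jig

## Task

Load the square brass tube into the sawing jig: slide the pusher fully back, lay the tube flat in the channel between pusher and roller, and let go of it. Then feed it with the pusher alone, under the sprung roller, until the tube is home against the stop rod and the pusher's sprung nose stays squeezed about half-way (2 mm); do not ram it, and leave the pusher there, holding the tube. Leave the caliper, the bur stand and the wooden ring clamp where they are.

Things in the scene. Friction and masses are not known exactly. Their poses are not given: they have to be found in the camera images.
- jig: Sawing jig on a plywood beam (370 x 78 x 30 mm) screwed to the bench. Origin on the bench top, on the channel's centre line, right below the sprung roller; x = feed direction, along the channel from pusher to stop rod; z up. Beam from x = -218 to 152 mm. Two steel cheeks (x = 29 to 70 mm, 86 mm high) carry the roller's arm and the saw slot; the tube passes between them, 23 mm apart.
- bay (a point): middle of the loading bay, on the channel's floor, 40 mm above the bench and 80 mm behind the jig's origin. Aluminium channel: 22 mm wide inside (1 mm play on each side of the tube), walls 7 mm high (tops 47 mm above the bench) with flared lips, outer faces 17 mm off the centre line. The channel's end block, 56 mm high, stands at jig x = -211 mm.
- pusher (a joint): position of the pusher along the channel, m: 0 fully back, grows in the feed direction (jig +x), limit 0.153. Its front face is at jig x = -0.173 + value. A friction brake (about 10 N) holds it wherever it is left. It starts too far forward for the tube to fit into the bay.
- paddle (a point): centre of the pusher's upright black paddle, 78 mm above the bench: 12 mm thick along the channel, 40 mm wide across it, from 53 to 99 mm above the bench. Behind it lies the steel saddle (18 mm long, 50 mm wide, top 55 mm above the bench). Push the paddle above that height: from behind to feed, from in front to draw back.
- pusher_face (a point): point on the pusher's front face, on the channel's centre line, 50 mm above the bench (a laid tube's mid height). The sprung nose, a steel pad 19 mm wide and up to 59 mm above the bench, stands 20 mm proud of it when free and can be squeezed by 4 mm: 1.5 N to start, then 3 N more per mm. Only the nose touches the tube's rear end.
- tube_mid (a point): centre of the loose square brass tube, 20 x 20 x 120 mm, about 0.16 kg; x along its length (both ends alike), z up. It starts lying on the bench (centre 10 mm up); laid flat in the channel its centre is 50 mm above the bench.
- roller (a point): lowest point of the sprung hold-down roller (radius 9 mm), 17 mm above the channel's floor, 3 mm lower than a laid tube's top. Lay the tube with its front end 5 to 25 mm behind this point. Fed on, the tube must lift the roller: that takes 6 to 11 N on the tube and squeezes the nose as if the tube were home; then it slips under and drags 2 to 3 N. Roller and arm reach 86 mm above the bench.
- length_stop: aluminium bracket at the end of the jig; its origin is 16 mm above the bench, at jig x = 128 mm. A steel stop rod with a round pad (19 mm across) points from it back along the channel at the tube's mid height. The last user clamped it: the pad's face stands 30 to 50 mm before this origin (jig x = 78 to 98 mm). The setting is not reported: feel for it. The tube is home when its front end bears on the pad.
- caliper: closed steel slide caliper, 165 mm long, 9 mm high, lying at the front edge of the bench; origin under its middle. Leave it alone.
- bur_stand: square dark stand full of burs, 62 x 62 x 53 mm, right of the tube; origin under its middle. Leave it alone.
- ring_clamp: wooden ring clamp, 144 x 29 x 23 mm, lying left of the vise; origin under its middle. Leave it alone.

How it is judged:
On the way, in this order (a step that is already met when the one before it is completed fails the run):
1. the pusher is fully back (value of joint pusher below 0.006 m), for 0.1 s.
2. the tube lies flat in the channel behind the roller, let go (x of tube_mid in the frame of jig between -0.095 and -0.06 m and y of tube_mid in the frame of jig between -0.003 and 0.003 m and z of tube_mid in the frame of jig below 0.0525 m and contact force between the fingers and tube below 0.2 N), for 0.2 s.
At the end, for the whole second after the job is handed in: the tube lies flat in the channel under the roller, its front end pressed on the stop rod with more than 1.5 N and the pusher's nose squeezed against its rear end by 1 to 3.7 mm (pusher face 76.3 to 79 mm from the tube's centre), everything let go and at rest (contact force between tube and length_stop above 1.5 N and distance between tube_mid and pusher_face between 0.0763 and 0.079 m and distance between each of tube_mid, tube_mid and pusher_face above 0.0763 m and x of tube_mid in the frame of jig above 0.015 m and z of tube_mid in the frame of jig below 0.0525 m and angle between the x axis of tube_mid and the x axis of jig, either way round below 0.03 rad and linear speed of tube below 0.01 m/s); the robot touches nothing.
It fails at once if the tube is rammed against the stop rod with more than 25 N (contact force between tube and length_stop above 25 N).
It fails at once if the tube is pushed or held by the fingers while under the roller (x of tube_mid in the frame of jig above -0.045 m and z of tube_mid in the frame of jig below 0.061 m and horizontal distance between tube_mid and roller below 0.06 m and contact force between the fingers and tube above 1 N).
It fails at once if a bystander is shifted by more than 2 cm (distance of any of caliper, bur_stand, ring_clamp from where it was at the start of the episode above 0.02 m).
It also fails if it takes over 61 s, if anything falls off the work surface, if the arm or the gripper's body presses on something with over 40 N, if the wrist force passes 120 N, or if a joint passes its speed limit or range.

## Robot

A 6-joint arm with a two-finger parallel gripper is mounted at the origin on a cart in front of the work surface, level with it; the furniture and walls round the work are solid. World frame = base frame: x ahead of the robot, y to its left, z up, the work surface at z = 0. Lengths are in m, angles in rad, forces in N, time in s.
With the tool pointing down it reaches from about 0.4 to 0.825 m from the base axis. Payload 7 kg.
Tool frame: the origin (TCP) lies on the centre line of the jaws, within the pads' length; the fingertips stand 19 mm ahead of it and the grasp point (between the pads) is the TCP; z points along the fingers, y is the direction in which the jaws open and shut (so a half turn about z gives the same grasp; the last joint's range is limited). The gripper opens to 85 mm and grips with 20 to 120 N. Pads are 22 mm wide; open, the fingers measure 114 mm over their backs; the gripper's body (76 mm by 85 mm) begins 54 mm behind the grasp point. The pads swing forward as they close: fully open they stand 13 mm farther back than shut.
Start: joints at [1.436, 0.359, 0.012, 0, -1.224, -0.288], TCP at [0.277, 0.616, 0.216] pointing down, gripper open.
Joint ranges: [-3.07, 3.07], [-1.43, 2.12], [-1.02, 1.25], [-3.03, 1.67], [-3.05, -0], [-3.03, 3.03]. Speed limits (rad/s): [2.39, 2.39, 3.01, 3.14, 3.14, 3.14].

## Interface

Orientations are given as a unit quaternion [x, y, z, w].
In Python, from station import ctrl, imaging gives the robot as it stands.
- The arm moves only by the tool carry_out, never from a script. Its argument "steps" is one flat list of numbers, 4 for each row, row after row: the shift along the tool's x, y, z in mm, then the turn about the tool's z in rad. In form: [tx, ty, tz, twist, tx, ty, tz, twist, ...]. A call has 1 to 12 rows; each row is the pose to reach, as a shift and turn from the pose measured when the call began, along the tool's axes at that moment; what a row does not reach only later rows make up. A row lasts 1/10 s, in which the tool goes at most 50 mm and 8.59 degrees, less where a joint would pass 70% of its speed; a pose out of reach is approached as far as the arm can. A call with a gripper value outside its range is refused whole. "claw" is the opening, from 0 (shut) to 1 (fully open), set as the call begins (left out, the last holds). The fingers move at their own pace and stop on an object; "force" is the grip in N (left out, the last holds). Time passes only in rows, so rows that repeat a pose let the fingers close. It gives the time, the measured TCP pose, the force and the opening at its end, in the units of the state.
- ctrl.get_obs(): the state, without advancing time (a new reading comes with each control period).
- imaging.get_image(name): name is "scene" or "side" or "wrist"; returns (picture, depth): 384x512x3 uint8, red, green, blue; 384x512 float32, m along the optical axis (not along the pixel's ray), 0 where there is no reading.
- imaging.camera_params(name): a dict with "fx", "fy", "cx", "cy" (pixels), "extrinsics" (4x4, takes a point from camera to world coordinates); the wrist camera has in their place "mount" (4x4, takes a point from camera to tool coordinates, whose origin is the TCP and whose axes are the flange's). Camera axes: x right, y down, z forward; pixel columns grow to the right and rows downward; lengths in m; the calibration is good to about 2 mm. A picture is of the moment at which its call begins: read the wrist's pose just before it. camera_params takes no time and is no camera call.
- ctrl.finish_job(): hands the job in, once; it reports no verdict.
The state is a dict: "clock": time; "joints": joint angles; "qvel": joint speeds; "tau": joint torques, N m; "tcp_pos": TCP position; "tool_rot": TCP orientation; "ft_force": force on the tool from outside, world axes, zero at the start; "wrist_torque": the same for the moment, N m; "gripper_width": opening from 0.0 (shut) to 1.0 (fully open).
Only numpy, scipy, OpenCV 4.12 (cv2) and the standard library are available. Lean on these libraries where they do the work, as an engineer would, in place of code of your own. Each camera call takes 0.05 s, during which the arm holds its last target.

## Working session

There is one attempt and no reset: what is moved stays moved. The work goes in short steps, Python scripts to look and compute and a tool call to move; the robot and the scene stay as the last step left them, time stands still between calls to the robot, and variables do not carry over. Pictures are saved under pics/ and viewed, and the job is handed in when it is done.

Besides the shell and the picture viewer there is one more tool, called as a command line: name --argument value ..., lists and objects as JSON in quotes. carry_out: Moves the arm, as the interface text tells. Its arguments: {"type":"object","properties":{"steps":{"type":"array","items":{"type":"number"}},"claw":{"type":"number"},"force":{"type":"number"}},"required":["steps"]}

```bash
mkdir -p pics; ls
cat > h.py <<'E'
import numpy as np, cv2
from station import ctrl, imaging
from scipy.spatial.transform import Rotation as R
def snap(n,f):
    o=ctrl.get_obs(); im,d=imaging.get_image(n); p=imaging.camera_params(n)
    cv2.imwrite(f'pics/{f}.png',im[:,:,::-1]); 
    T=np.array(p['extrinsics']) if 'extrinsics' in p else None
    if T is None:
        W=np.eye(4);W[:3,:3]=R.from_quat(o['tool_rot']).as_matrix();W[:3,3]=o['tcp_pos'];T=W@np.array(p['mount'])
    np.savez(f'pics/{f}.npz',im=im,d=d,T=T,K=[p['fx'],p['fy'],p['cx'],p['cy']])
    return im,d,T,p
def load(f):
    return np.load(f'pics/{f}.npz')
def pts(f):
    z=load(f);fx,fy,cx,cy=z['K'];d=z['d'];v,u=np.mgrid[:d.shape[0],:d.shape[1]]
    P=np.stack([(u-cx)/fx*d,(v-cy)/fy*d,d],-1)@z['T'][:3,:3].T+z['T'][:3,3]
    P[d<=0]=np.nan
    return P
def ray(f,u,v,h):
    z=load(f);fx,fy,cx,cy=z['K'];r=z['T'][:3,:3]@np.array([(u-cx)/fx,(v-cy)/fy,1]);o=z['T'][:3,3]
    return o+r*(h-o[2])/r[2]
E
python3 - <<'E'
from h import *
print(ctrl.get_obs())
for n in('scene','side','wrist'):
    im,d,T,p=snap(n,n+'0');print(n,T.round(3).tolist(),p['fx'])
E
```

```text
pics
{'clock': 0.0, 'joints': array([ 1.43611333e+00,  3.59359900e-01,  1.10219040e-02, -3.52251104e-04,
       -1.22411055e+00, -2.88085215e-01]), 'qvel': array([ 2.18678231e-05, -2.14901981e-04,  1.90897415e-04,  7.07148819e-04,
       -4.29505663e-04, -1.59921623e-03]), 'tau': array([-3.14329527e-04, -5.83322525e+01,  2.93417197e+01,  6.93664536e+00,
       -6.14844859e-03,  1.14361299e-05]), 'tcp_pos': array([0.27676648, 0.61506652, 0.2151647 ]), 'tool_rot': array([ 9.77728514e-01, -2.09871967e-01, -1.01809197e-04,  8.36367297e-04]), 'ft_force': array([0.42621653, 0.56126508, 0.05309733]), 'wrist_torque': array([ 0.01554738, -0.02383834, -0.0664895 ]), 'gripper_width': 0.9973922661111648}
scene [[0.288, -0.755, 0.589, -0.125], [-0.958, -0.232, 0.171, -0.404], [0.007, -0.613, -0.79, 0.9], [0.0, 0.0, 0.0, 1.0]] 452.5121498497283
side [[-0.992, -0.08, 0.095, 0.411], [-0.123, 0.514, -0.849, 0.624], [0.019, -0.854, -0.52, 0.585], [0.0, 0.0, 0.0, 1.0]] 416.6428695314227
wrist [[-0.41, -0.864, -0.294, 0.351], [-0.912, 0.388, 0.131, 0.582], [0.001, 0.322, -0.947, 0.373], [0.0, 0.0, 0.0, 1.0]] 333.1823269499856
```

View pics/scene0.png

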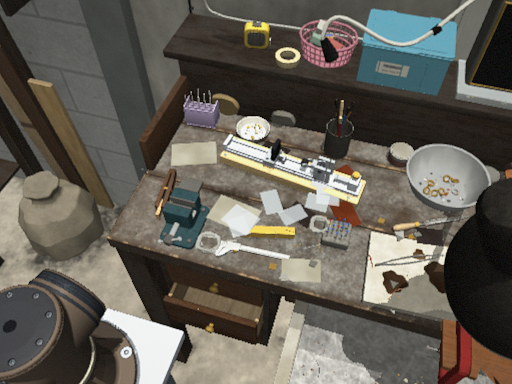

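View pics/side0.png

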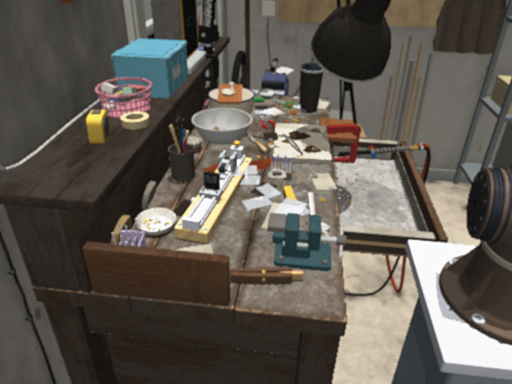

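View pics/wrist0.png

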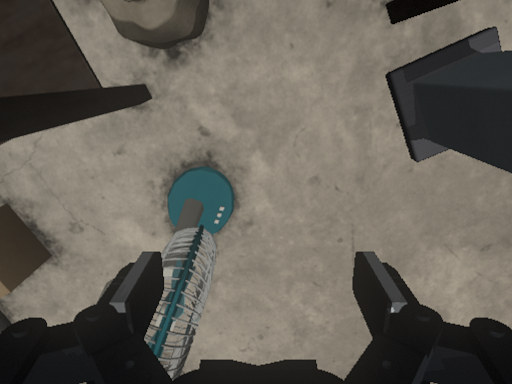

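The scene view shows the jig's beam from about (222,152) to (364,192), the tube (yellow) near (272,231) and the bur stand near (336,233). The side view shows the same. I'll enlarge next.

Run:
```python
from h import *
im=load('scene0')['im'][:,:,::-1];c=im[125:265,205:375];cv2.imwrite('pics/sc0z.png',cv2.resize(c,None,fx=4.5,fy=4.2,interpolation=cv2.INTER_CUBIC))
im=load('side0')['im'][:,:,::-1];c=im[130:270,160:330];cv2.imwrite('pics/si0z.png',cv2.resize(c,None,fx=4.5,fy=4.2,interpolation=cv2.INTER_CUBIC))
P=pts('scene0')
hsv=cv2.cvtColor(load('scene0')['im'],cv2.COLOR_RGB2HSV)
for (u,v) in [(272,231),(222,153),(364,193),(275,152),(336,233),(300,200),(230,145),(345,180)]: print(u,v,P[v,u].round(3),hsv[v,u])
```

```text
272 231 [ 0.418 -0.269  0.019] [ 25 156 245]
222 153 [ 0.602 -0.081  0.03 ] [ 30  65 250]
364 193 [ 0.606 -0.455 -0.002] [ 20  37 143]
275 152 [ 0.596 -0.224  0.086] [135  30  17]
336 233 [ 0.434 -0.41   0.052] [111 119 175]
300 200 [ 0.538 -0.307 -0.001] [ 18  45 126]
230 145 [ 0.628 -0.094  0.038] [ 90   1 249]
345 180 [ 0.586 -0.402  0.055] [ 95   7 235]
```

View pics/sc0z.png

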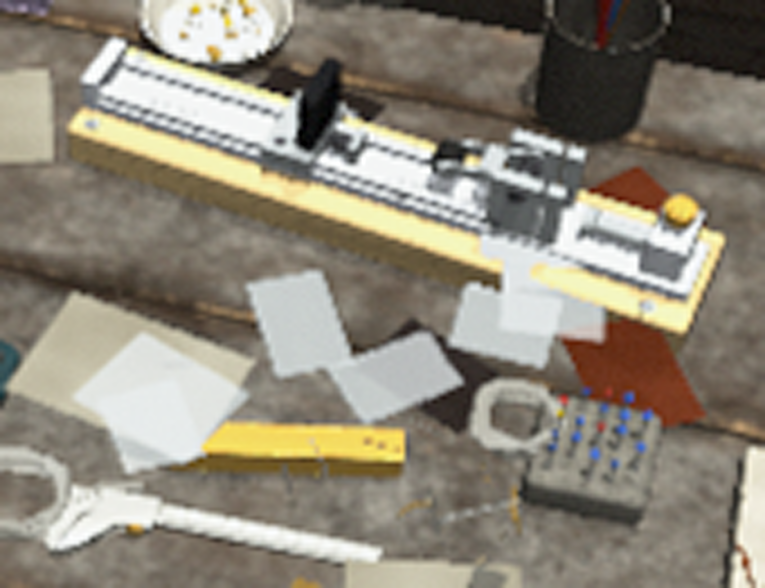

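View pics/si0z.png

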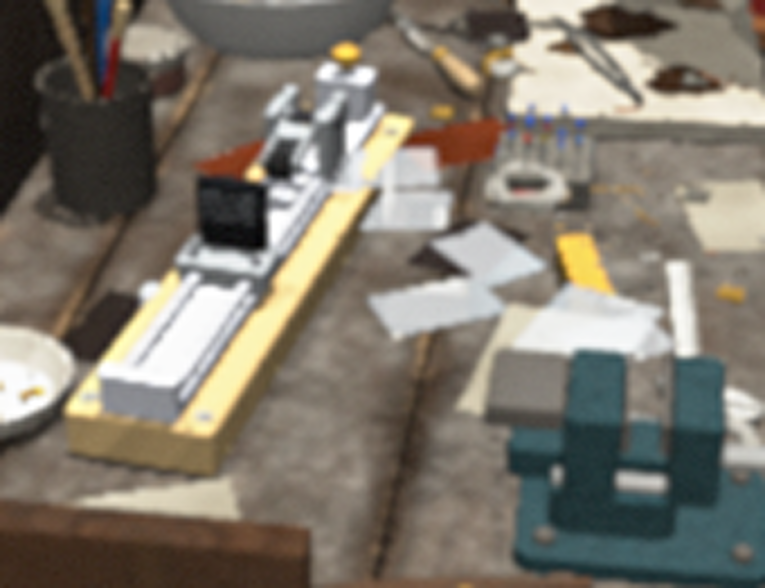

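Run:
```python
from h import *
z=load('scene0');P=pts('scene0');hsv=cv2.cvtColor(z['im'],cv2.COLOR_RGB2HSV)
m=(hsv[...,0]>18)&(hsv[...,0]<32)&(hsv[...,1]>110)&(abs(P[...,2]-0.02)<.006)&(P[...,0]<.5)
n,l,s,c=cv2.connectedComponentsWithStats(m.astype(np.uint8));k=1+np.argmax(s[1:,4]);Q=P[l==k]
print('tube',s[k],Q[:,2].mean(),cv2.minAreaRect(Q[:,:2].astype(np.float32)*1000))
m=(hsv[...,0]>15)&(hsv[...,0]<40)&(hsv[...,1]>35)&(abs(P[...,2]-0.03)<.004)&(P[...,0]>.5)
Q=P[m];r=cv2.minAreaRect(Q[:,:2].astype(np.float32)*1000);print('beam',len(Q),r,Q[:,2].mean());print(cv2.boxPoints(r))
# paddle: dark points z .06-.1
m=(z['im'].max(-1)<60)&(P[...,2]>.06)&(P[...,2]<.104)&(P[...,0]>.5)&(P[...,0]<.7)&(P[...,1]<-.1)&(P[...,1]>-.3)
Q=P[m];print('paddle',len(Q),Q.min(0),Q.max(0),Q.mean(0))
```

```text
tube [249 226  46  10 356] 0.018996376983576528 ((419.88330078125, -267.52099609375), (22.70055389404297, 103.02694702148438), 14.319168090820312)
beam 1499 ((661.361572265625, -6.2216796875), (1536.7745361328125, 303.4284973144531), 87.61582946777344) 0.02969318272929721
[[ 477.81403 -767.6325 ]
 [ 780.97986 -780.25507]
 [ 844.9091   755.18915]
 [ 541.7433   767.8117 ]]
paddle 152 [ 0.59050506 -0.29938638  0.06142411] [ 0.63329834 -0.21428087  0.10178302] [ 0.60463375 -0.23084071  0.08476902]
```

carry_out --steps '[576,689,-35,1.15,576,689,-35,1.15,576,689,-35,1.15,576,689,-35,1.15,576,689,-35,1.15,576,689,-35,1.15,576,689,-35,1.15,576,689,-35,1.15,576,689,-35,1.15,576,689,-35,1.15,576,689,-35,1.15,576,689,-35,1.15]' --claw 0

```text
clock: 1.35
tcp_pos: [0.4387, 0.0363, 0.24]
tool_rot: [-0.707, 0.708, -0.0, -0.0]
ft_force: [1.9, 0.5, 0.3]
gripper_width: 0.001
```

carry_out --steps '[286,-81,-10,0,286,-81,-10,0,286,-81,-10,0,286,-81,-10,0,286,-81,-10,0,286,-81,-10,0,286,-81,-10,0,286,-81,-10,0]'

```text
clock: 2.15
tcp_pos: [0.5187, -0.2511, 0.2492]
tool_rot: [-0.706, 0.709, 0.0, -0.001]
ft_force: [-0.1, 0.8, 0.1]
gripper_width: -0.002
```

Run:
```python
from h import *
o=ctrl.get_obs();print(o['tcp_pos'],o['qvel'].round(3),o['joints'])
im,d,T,p=snap('wrist','w1');cv2.imwrite('pics/w1z.png',cv2.resize(im[:,:,::-1],(800,600)))
```

```text
[ 0.51872582 -0.25106884  0.24917315] [ 0.042 -0.029 -0.021 -0.003  0.002 -0.009] [-1.11253336e-01  1.77784016e-01 -1.59248219e-01  3.42609005e-04
 -1.23515009e+00  1.06642487e-01]
```

View pics/w1z.png

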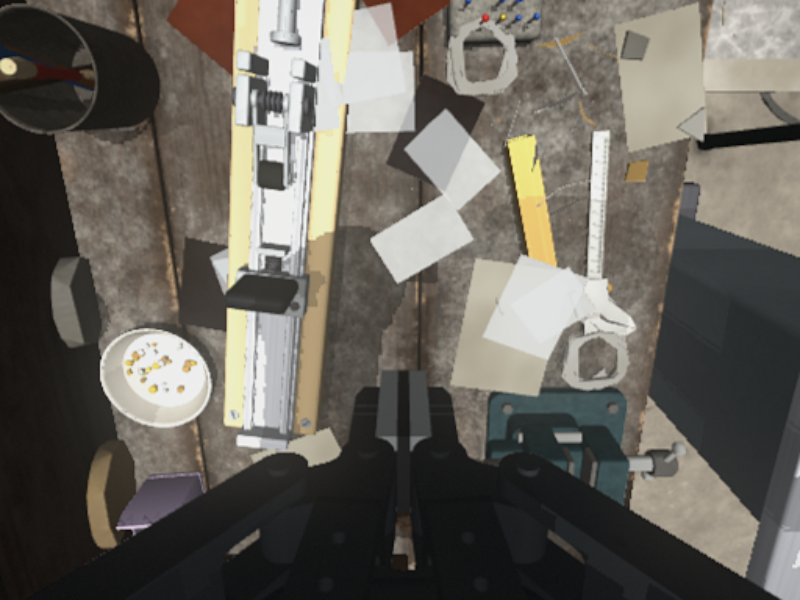

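The wrist view shows the whole bay: end block near (265,440), paddle near (265,292), roller near (272,175), and the tube from (522,138) to (542,262) in the 800x600 picture.

Run:
```python
from h import *
z=load('w1');P=pts('w1');im=z['im'];hsv=cv2.cvtColor(im,cv2.COLOR_RGB2HSV)
m=(hsv[...,0]>15)&(hsv[...,0]<40)&(hsv[...,1]>40)&(abs(P[...,2]-0.03)<.005)&(P[...,0]>.5)&(P[...,0]<.75)&(P[...,1]<0)&(P[...,1]>-.47)
Q=P[m];print('beam n',len(Q),Q[:,2].mean())
# edges per y-bin
A=[];
for y in np.arange(-.40,-.1,.01):
    q=Q[abs(Q[:,1]-y)<.005]
    if len(q)>5: A.append([y,q[:,0].min(),q[:,0].max()])
A=np.array(A)
for k in(1,2):
    f=np.polyfit(A[:,0],A[:,k],1); r=A[:,k]-np.polyval(f,A[:,0]);g=abs(r)<.003;f=np.polyfit(A[g,0],A[g,k],1);print('edge',k,f,g.sum(),np.abs(r).max(),np.degrees(np.arctan(f[0])))
print('beam yend',np.sort(Q[:,1])[[-1,-5,-20]],np.sort(Q[:,1])[:3])
m=(hsv[...,0]>15)&(hsv[...,0]<33)&(hsv[...,1]>90)&(abs(P[...,2]-0.02)<.006)&(P[...,0]<.5)&(P[...,1]<-.15)&(P[...,1]>-.4)
n,l,s,c=cv2.connectedComponentsWithStats(m.astype(np.uint8));k=1+np.argmax(s[1:,4]);Qt=P[l==k]
r=cv2.minAreaRect(Qt[:,:2].astype(np.float32)*1000);print('tube',s[k],Qt[:,2].mean(),r)
# paddle
for (zl,zh,name) in [(.094,.104,'paddle top'),(.050,.062,'z50-62')]:
    m=(P[...,2]>zl)&(P[...,2]<zh)&(P[...,0]>.55)&(P[...,0]<.68)&(P[...,1]<-.15)&(P[...,1]>-.3)
    n,l,s,c=cv2.connectedComponentsWithStats(m.astype(np.uint8));k=1+np.argmax(s[1:,4]);q=P[l==k];r=cv2.minAreaRect(q[:,:2].astype(np.float32)*1000);print(name,s[k],r,cv2.boxPoints(r).round(0).tolist())
for y in np.arange(-.1,-.45,-.02):
    q=P[(abs(P[...,1]-y)<.004)&(P[...,0]>.55)&(P[...,0]<.7)]
    h=np.histogram(q[:,0],bins=np.arange(.57,.68,.005))
    print(round(y,2),[int(1000*np.median(q[(q[:,0]>=a)&(q[:,0]<a+.005),2])) if ((q[:,0]>=a)&(q[:,0]<a+.005)).any() else None for a in h[1][:-1]])
```

```text
beam n 6923 0.030094910677746323
edge 1 [0.13334516 0.60165459] 31 0.0023572181827190564 7.595309054026009
edge 2 [0.10388297 0.67421594] 2 0.07274766308554093 5.930782171559789
beam yend [-0.07609508 -0.07811835 -0.07965362] [-0.40250178 -0.4025002  -0.40242411]
tube [ 324   87   32   83 1402] 0.02014794379145404 ((420.7859191894531, -268.27667236328125), (20.324928283691406, 99.11587524414062), 14.222163200378418)
paddle top [143 185  41  16 464] ((611.4609375, -220.33761596679688), (11.799623489379883, 39.644615173339844), 81.69654846191406) [[591.0, -223.0], [630.0, -229.0], [632.0, -217.0], [593.0, -212.0]]
z50-62 [151 156  46  47 589] ((603.8006591796875, -221.48838806152344), (40.495140075683594, 56.367515563964844), 49.305625915527344) [[569.0, -218.0], [612.0, -255.0], [638.0, -225.0], [596.0, -188.0]]
-0.1 [0, 0, 0, 4, 30, 30, 30, 31, 47, 43, 40, 40, 40, 40, 46, 40, 30, 31, 30, 29, None, 0]
-0.12 [0, 0, 0, 27, 30, 30, 30, 41, 47, 40, 39, 40, 40, 45, 46, 30, 30, 30, 30, None, 0, 0]
-0.14 [0, 0, 4, 29, 30, 30, 35, 47, 40, 40, 40, 40, 40, 47, 39, 30, 30, 29, 29, None, 0, 0]
-0
[... 765 characters left out ...]
8, 78, 78, 77, None, None, 30, 29, 30, 29, None, 0, 0, 0, 0, 0, 0, 0]
-0.34 [37, 85, 85, 82, 82, 82, 81, 84, 86, 83, None, None, 29, None, 0, 0, 0, 0, 0, 0, 0, 0]
-0.36 [59, 85, 85, None, 40, 39, 58, 85, 85, 30, 30, 30, 29, 7, 0, 0, 0, 0, 0, 0, 0, 0]
-0.38 [40, 40, 49, 57, 58, 56, 40, 40, 29, 30, 30, 29, None, 7, 7, 6, 7, 7, 6, 0, 0, 0]
-0.4 [39, 39, 40, 55, 53, 40, 39, 39, 30, 29, 29, 29, 7, 6, 6, 6, 6, 6, 6, 6, 6, 6]
-0.42 [None, None, None, None, None, None, None, None, None, None, None, None, None, None, None, None, None, None, None, None, None, None]
-0.44 [None, None, None, None, None, None, None, None, None, None, None, None, None, None, None, None, None, None, None, None, None, None]
```

Run:
```python
from h import *
z=load('w1');P=pts('w1')
a=np.arctan2(-1,-.1333);ex=np.array([np.cos(a),np.sin(a)]);ey=np.array([-ex[1],ex[0]]);O=np.array([.6012,-.298])
print(a,ex,ey)
J=np.concatenate([((P[...,:2]-O)@np.stack([ex,ey],1)),P[...,2:]],-1)
def rep(n,m):
    q=J[m&(abs(J[...,1])<.06)];print(n,len(q),(np.percentile(q,[0,2,50,98,100],axis=0)*1000).round(1).tolist())
Z=J[...,2];X=J[...,0];Y=J[...,1]
rep('cheeks',(Z>.082)&(X>0)&(X<.1))
rep('endblock',(Z>.053)&(Z<.06)&(X<-.19)&(X>-.24))
rep('roller',(Z>.055)&(X>-.03)&(X<.02))
rep('nose',(Z>.0565)&(Z<.061)&(X>-.1)&(X<-.03))
rep('paddle',(Z>.095)&(X<-.03))
rep('beam',(Z>.027)&(Z<.033)&(X<-.15))
# wall tops
w=(Z>.0455)&(Z<.049)&(X<-.11)&(X>-.2)
for s in(1,-1): q=J[w&(Y*s>0)];print('wall',s,len(q),np.percentile(q[:,1],[1,50,99])*1000,np.polyfit(q[:,0],q[:,1],1))
```

```text
-1.7033151078568607 [-0.13213126 -0.99123223] [ 0.99123223 -0.13213126]
cheeks 1045 [[27.2, -23.0, 82.0], [28.4, -20.5, 82.3], [45.0, 0.2, 85.7], [66.9, 18.9, 87.7], [68.0, 21.9, 89.0]]
endblock 262 [[-217.5, -19.1, 53.1], [-217.1, -18.5, 53.2], [-211.2, 0.5, 56.2], [-207.0, 19.9, 57.7], [-206.6, 20.5, 58.2]]
roller 3472 [[-30.0, -60.0, 62.9], [-30.0, -59.5, 70.1], [-28.9, -49.7, 328.8], [17.3, 8.1, 345.6], [20.0, 12.0, 347.9]]
nose 150 [[-96.8, -22.6, 56.5], [-95.0, -19.8, 56.6], [-56.9, -1.3, 58.5], [-52.7, 15.2, 60.3], [-52.6, 18.7, 60.6]]
paddle 4253 [[-84.2, -60.0, 95.0], [-80.9, -59.5, 97.5], [-32.0, -47.0, 336.6], [-30.0, 11.1, 346.2], [-30.0, 19.7, 347.4]]
beam 1292 [[-219.9, -38.6, 27.1], [-216.5, -37.7, 28.2], [-182.6, -20.8, 30.3], [-151.4, 38.3, 32.2], [-150.0, 39.7, 32.8]]
wall 1 495 [ 11.63418102  15.91746921 162.32659676] [0.14365689 0.08406669]
wall -1 432 [-310.35766952  -15.17543587  -10.9652761 ] [1.5580393  0.18357819]
```

```bash
cat >> h.py <<'E'
O=np.array([.6012,-.298]);YAW=-1.7033
EX=np.array([np.cos(YAW),np.sin(YAW)]);EY=np.array([-EX[1],EX[0]])
def j2w(x,y): return O+x*EX+y*EY
def st():
    o=ctrl.get_obs();M=R.from_quat(o['tool_rot']).as_matrix();p=o['tcp_pos']
    q=p[:2]-O;print('t',round(o['clock'],2),'tcp',p.round(4),'jig',(np.array([q@EX,q@EY])*1e3).round(1),'yaw',round(np.arctan2(M[1,0],M[0,0]),4),'tilt',M[2,:2].round(4),'Fjig',np.array([o['ft_force'][:2]@EX,o['ft_force'][:2]@EY,o['ft_force'][2]]).round(1),'w',round(o['gripper_width'],3))
    return o
def mv(w,z,yaw):
    o=ctrl.get_obs();M=R.from_quat(o['tool_rot']).as_matrix();t=M.T@(np.array([*w,z])-o['tcp_pos'])*1e3
    y=np.arctan2(M[1,0],M[0,0]);print('step',t.round(1),'twist',round((y-yaw+np.pi)%(2*np.pi)-np.pi,4))
E
python3 - <<'E'
from h import *
st();mv(j2w(-.042,0),.086,YAW);
E
```

```text
t 2.2 tcp [ 0.5187 -0.2501  0.2496] jig [-36.6 -88.1] yaw -1.5737 tilt [0.0002 0.0008] Fjig [-1.1 -1.   0. ] w -0.001
step [  6.  -88.1 163.5] twist 0.1296
```

carry_out --steps '[3,-44,20,0.13,6,-88,60,0.13,6,-88,110,0.13,6,-88,155,0.13,6,-88,163,0.13,6,-88,163,0.13]'

```text
clock: 2.8
tcp_pos: [0.6057, -0.2552, 0.0857]
tool_rot: [-0.659, 0.752, 0.001, -0.002]
ft_force: [0.0, -0.0, 0.8]
gripper_width: -0.004
```

Run:
```python
from h import *
st();snap('wrist','w2');snap('side','s2')
im=load('side0')['im'][:,:,::-1];c=load('s2')['im'][130:270,160:330,::-1];a=cv2.resize(c,(400,330));b=cv2.resize(load('w2')['im'][:,:,::-1],(400,330));cv2.imwrite('pics/c2.png',np.hstack([a,b]))
```

```text
t 2.8 tcp [ 0.6057 -0.2552  0.0857] jig [-43.   -1.2] yaw -1.7019 tilt [0.0007 0.0041] Fjig [0.  0.1 0.8] w -0.004
```

View pics/c2.png

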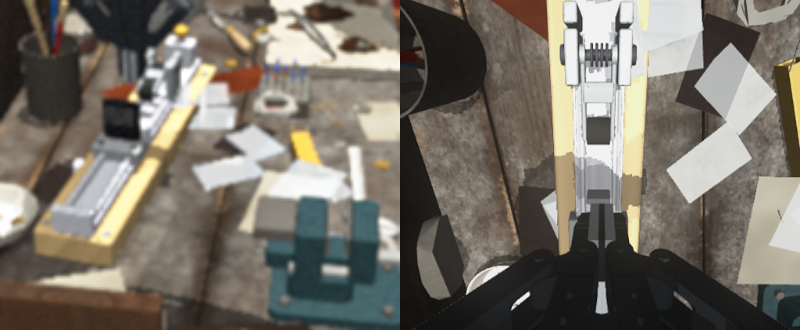

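The closed fingers stand on the centre line between the paddle and the roller. Next I draw the pusher back.

carry_out --steps '[-15,1,0,0,-30,1,0,0,-45,1,0,0,-60,1,0,0,-75,1,0,0,-90,1,0,0,-100,1,0,0,-108,1,0,0,-108,1,0,0]'

```text
clock: 3.8
tcp_pos: [0.6216, -0.148, 0.0893]
tool_rot: [-0.66, 0.752, -0.001, 0.0]
ft_force: [-0.3, -0.1, 0.1]
gripper_width: 0.006
```

Run:
```python
from h import *
st()
```

```text
t 3.8 tcp [ 0.6216 -0.148   0.0893] jig [-151.4    0.4] yaw -1.701 tilt [ 0.0011 -0.0027] Fjig [ 0.1 -0.3  0.1] w 0.006
```

carry_out --steps '[-3,0,2,0,-6,0,2,0,-9,0,2,0]'

```text
clock: 4.1
tcp_pos: [0.6226, -0.1393, 0.0871]
tool_rot: [-0.659, 0.752, -0.001, 0.0]
ft_force: [-0.9, 0.2, -0.4]
gripper_width: 0.004
```

Run:
```python
from h import *
st();snap('scene','s3')
c=load('s3')['im'][110:210,205:375,::-1];cv2.imwrite('pics/s3z.png',cv2.resize(c,None,fx=4.5,fy=4.5,interpolation=cv2.INTER_CUBIC))
```

```text
t 4.1 tcp [ 0.6226 -0.1393  0.0871] jig [-160.2    0.2] yaw -1.7017 tilt [ 0.0012 -0.0023] Fjig [-0.1 -0.9 -0.4] w 0.004
```

View pics/s3z.png

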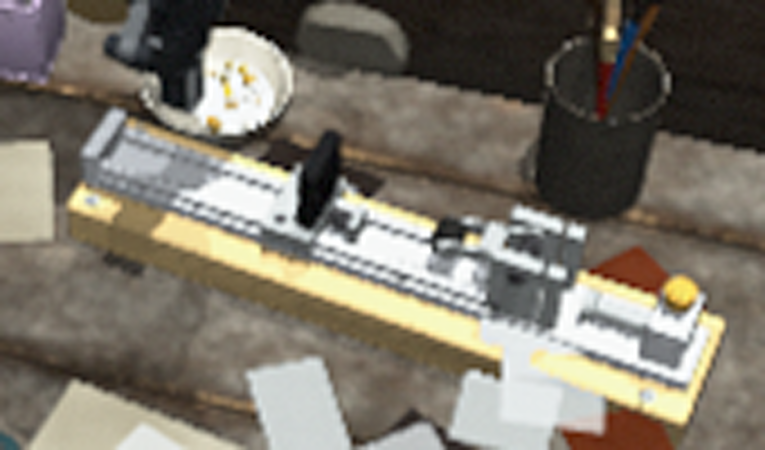

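Run:
```python
from h import *
z=load('s3');P=pts('s3');fx,fy,cx,cy=z['K'];T=z['T']
def pr(p):
    c=T[:3,:3].T@(np.array(p)-T[:3,3]);return (fx*c[0]/c[2]+cx).round(1),(fy*c[1]/c[2]+cy).round(1)
for h in(.06,.068,.087,.1,.15):print(h,pr([.6226,-.1393,h]))
print('paddle',pr([.6115,-.2203,.099]),'end',pr([.629,-.089,.056]))
for v in range(100,136,4):print(v,[ (u,P[v,u].round(3).tolist()) for u in (236,242,246,250)])
snap('side','d3');snap('wrist','w3')
c=load('d3')['im'][90:270,130:330,::-1];cv2.imwrite('pics/d3z.png',cv2.resize(c,(800,600),interpolation=cv2.INTER_CUBIC))
```

```text
0.06 (np.float64(245.6), np.float64(144.3))
0.068 (np.float64(245.5), np.float64(142.1))
0.087 (np.float64(245.3), np.float64(136.9))
0.1 (np.float64(245.2), np.float64(133.2))
0.15 (np.float64(244.7), np.float64(118.3))
paddle (np.float64(275.5), np.float64(143.6)) end (np.float64(227.8), np.float64(139.5))
100 [(236, [0.584, -0.134, 0.238]), (242, [0.584, -0.148, 0.241]), (246, [0.588, -0.156, 0.24]), (250, [0.59, -0.165, 0.241])]
104 [(236, [0.586, -0.133, 0.224]), (242, [0.59, -0.146, 0.224]), (246, [0.611, -0.148, 0.207]), (250, [0.627, -0.152, 0.195])]
108 [(236, [0.587, -0.132, 0.211]), (242, [0.586, -0.147, 0.216]), (246, [0.601, -0.151, 0.205]), (250, [0.606, -0.159, 0.202])]
112 [(236, [0.578, -0.135, 0.208]), (242, [0.586, -0.146, 0.204]), (246, [0.602, -0.15, 0.191]), (250, [0.612, -0.157, 0.184])]
116 [(236, [0.575, -0.136, 0.199]), (242, [0.597, -0.142, 0.181]), (246, [0.605, -0.149, 0.176]), (250, [0.614, -0.156, 0.17])]
120 [(236, [0.565, -0.139, 0.197]), (242, [0.613, -0.136, 0.152]), (246, [0.604, -0.149, 0.164]), (250, [0.625, -0.152, 0.146])]
124 [(236, [0.56, -0.14, 0.19]), (242, [0.581, -0.147, 0.172]), (246, [0.608, -0.147, 0.147]), (250, [0.627, -0.151, 0.13])]
128 [(236, [0.728, -0.075, -0.0]), (242, [0.587, -0.145, 0.153]), (246, [0.612, -0.145, 0.129]), (250, [0.626, -0.151, 0.118])]
132 [(236, [0.714, -0.08, -0.001]), (242, [0.612, -0.135, 0.113]), (246, [0.612, -0.145, 0.116]), (250, [0.626, -0.151, 0.104])]
```

View pics/d3z.png

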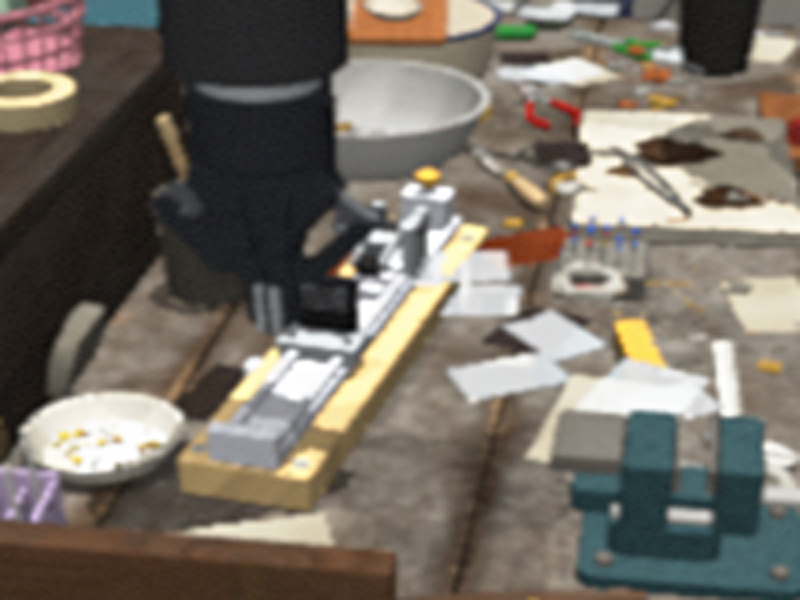

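View pics/w3.png

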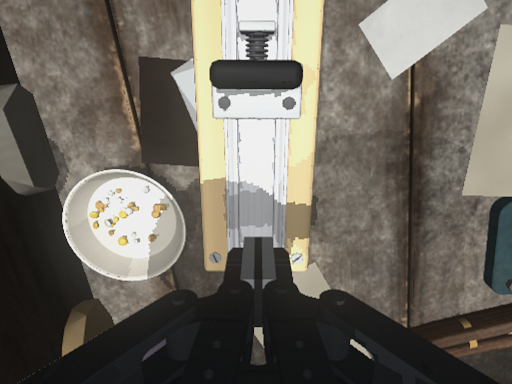

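The paddle at (275,143) in the scene has not moved: the fingers passed over it, so the tip must be higher than the stated geometry. I'll measure the fingertip from the depth pictures.

Run:
```python
from h import *
st()
P=pts('w3');print([(u,v,P[v,u].round(4).tolist()) for u in (248,258,268) for v in (236,240,250,265,285,310)])
z=load('w3')
P=pts('s3')
m=(P[...,2]>.06)&(P[...,2]<.2)&(P[...,1]>-.2)&(P[...,1]<-.1)&(P[...,0]>.57)
m[:, :]&=True
q=P[m];i=np.argsort(q[:,2])[:12];print(q[i].round(4).tolist())
P=pts('d3');z=load('d3')
m=(P[...,2]>.06)&(P[...,2]<.2)&(P[...,1]>-.2)&(P[...,1]<-.1)&(P[...,0]>.57)&(P[...,0]<.67)
q=P[m];i=np.argsort(q[:,2])[:12];print('side',q[i].round(4).tolist())
print(imaging.camera_params('wrist')['mount'])
```

```text
t 4.25 tcp [ 0.6228 -0.1391  0.0873] jig [-160.3    0.4] yaw -1.7011 tilt [ 0.0012 -0.0027] Fjig [ 0.7 -0.2 -1. ] w -0.003
[(248, 236, [0.6246, -0.1493, 0.1058]), (248, 240, [0.6244, -0.1496, 0.1104]), (248, 250, [0.624, -0.1499, 0.12]), (248, 265, [0.6238, -0.1494, 0.131]), (248, 285, [0.6231, -0.1509, 0.1462]), (248, 310, [0.6228, -0.1501, 0.1583]), (258, 236, [0.6199, -0.1486, 0.1056]), (258, 240, [0.6198, -0.1496, 0.1114]), (258, 250, [0.6198, -0.1492, 0.1197]), (258, 265, [0.6199, -0.1485, 0.1304]), (258, 285, [0.6202, -0.1462, 0.1402]), (258, 310, [0.6216, -0.1351, 0.1402]), (268, 236, [0.6153, -0.1481, 0.1059]), (268, 240, [0.6154, -0.1485, 0.1105]), (268, 250, [0.6156, -0.1484, 0.1193]), (268, 265, [0.6159, -0.1487, 0.1315]), (268, 285, [0.6162, -0.1499, 0.1461]), (268, 310, [0.6165, -0.1495, 0.1586])]
[[0.7758, -0.1222, 0.06], [0.7567, -0.1818, 0.06], [0.7775, -0.1957, 0.0601], [0.7826, -0.1716, 0.0601], [0.7784, -0.1586, 0.0602], [0.7605, -0.1947, 0.0602], [0.7754, -0.1765, 0.0603], [0.7755, -0.1906, 0.0604], [0.777, -0.1276, 0.0605], [0.7765, -0.1535, 0.0605], [0.7761, -0.1932, 0.0606], [0.7598, -0.1809, 0.0606]]
side [[0.6178, -0.1377, 0.1024], [0.6186, -0.132, 0.1032], [0.627, -0.1298, 0.1037], [0.6247, -0.1299, 0.1038], [0.629, -0.129, 0.104], [0.6191, -0.1342, 0.1043], [0.6199, -0.1285, 0.1052], [0.6314, -0.1302, 0.1057], [0.6215, -0.1264, 0.1063], [0.6288, -0.1288, 0.1067], [0.6319, -0.1325, 0.1067], [0.6201, -0.1298, 0.1069]]
[[ 9.77841808e-04 -9.46516278e-01 -3.22654581e-01  8.22151027e-02]
 [ 9.99999464e-01  8.15764384e-04  6.37545622e-04  1.31592487e-03]
 [-3.40237194e-04 -3.22655031e-01  9.46516569e-01 -1.58149704e-01]
 [ 0.00000000e+00  0.00000000e+00  0.00000000e+00  1.00000000e+00]]
```

Both views put the shut fingertips at z about 0.104 with the TCP reading 0.087. So the real tip is about 17 mm above the reported TCP, not 19 mm below it. I'll use tip z = TCP z + 17 mm from here on. Going back over the paddle, then lower.

carry_out --steps '[0,0,-12,0,45,0,-14,0,90,0,-14,0,119,0,-14,0,119,0,10,0,119,0,36,0,119,0,36,0,119,0,36,0]'

```text
clock: 5.05
tcp_pos: [0.6076, -0.2575, 0.0522]
tool_rot: [-0.66, 0.752, -0.001, 0.0]
ft_force: [0.1, -0.3, 0.3]
gripper_width: 0.001
```

Run:
```python
from h import *
st();snap('wrist','w4');snap('side','d4')
P=pts('w4');print([P[v,258].round(3).tolist() for v in range(225,260,4)])
a=cv2.resize(load('d4')['im'][130:270,160:330,::-1],(400,330));b=cv2.resize(load('w4')['im'][:,:,::-1],(400,330));cv2.imwrite('pics/c4.png',np.hstack([a,b]))
```

```text
t 5.05 tcp [ 0.6076 -0.2575  0.0522] jig [-41.   1.] yaw -1.7008 tilt [ 0.0017 -0.0023] Fjig [0.3 0.1 0.3] w 0.001
[[0.606, -0.258, 0.04], [0.606, -0.256, 0.041], [0.607, -0.253, 0.04], [0.605, -0.268, 0.073], [0.605, -0.267, 0.076], [0.605, -0.267, 0.08], [0.605, -0.267, 0.083], [0.605, -0.268, 0.087], [0.605, -0.268, 0.09]]
```

View pics/c4.png

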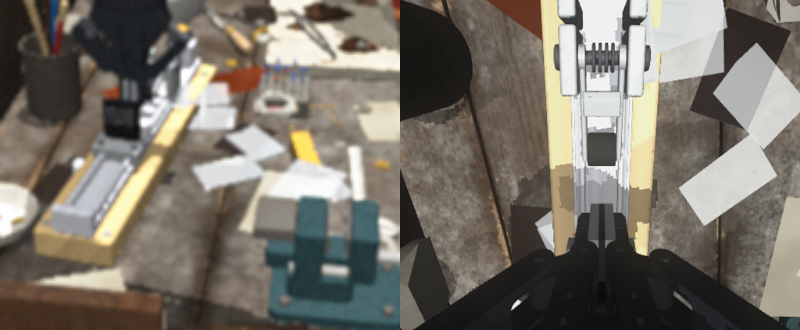

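The tip now stands at z about 0.07, below the paddle's top. Drawing the pusher back.

carry_out --steps '[-12,-1,2,0,-20,-1,2,0,-30,-1,2,0,-42,-1,2,0,-54,-1,2,0,-66,-1,2,0,-78,-1,2,0,-90,-1,2,0,-102,-1,2,0,-110,-1,2,0,-114,-1,2,0,-116,-1,2,0]'

```text
clock: 6.35
tcp_pos: [0.6262, -0.143, 0.0527]
tool_rot: [-0.66, 0.751, -0.004, 0.001]
ft_force: [2.8, -11.0, -0.6]
gripper_width: -0.001
```

Run:
```python
from h import *
st()
```

```text
t 6.35 tcp [ 0.6262 -0.143   0.0527] jig [-156.9    4.3] yaw -1.6989 tilt [ 0.0034 -0.0082] Fjig [10.6  4.3 -0.6] w -0.001
```

Brake force of about 10 N, so the pusher is moving. I'll go on gently to the end of its travel.

carry_out --steps '[-2,2,0,0,-4,3,0,0,-5,4,0,0,-6,4,0,0]'

```text
clock: 6.75
tcp_pos: [0.6249, -0.1375, 0.0539]
tool_rot: [-0.661, 0.751, -0.006, 0.002]
ft_force: [4.8, -11.0, -2.8]
gripper_width: 0.002
```

Run:
```python
from h import *
st();
```

```text
t 6.75 tcp [ 0.6249 -0.1375  0.0539] jig [-162.2    2.2] yaw -1.698 tilt [ 0.0049 -0.012 ] Fjig [10.3  6.3 -2.8] w 0.002
```

carry_out --steps '[-2,0,0,0,-4,0,0,0,-4,0,0,0]'

```text
clock: 7.05
tcp_pos: [0.6249, -0.1365, 0.0541]
tool_rot: [-0.661, 0.751, -0.007, 0.0]
ft_force: [2.8, -20.7, -7.4]
gripper_width: -0.0
```

Run:
```python
from h import *
st();
```

```text
t 7.05 tcp [ 0.6249 -0.1365  0.0541] jig [-163.2    2.2] yaw -1.6978 tilt [ 0.0091 -0.0114] Fjig [20.1  5.5 -7.4] w -0.0
```

Fully back: the force rose to 20 N at the travel's end. Backing off and rising; then I'll re-measure the tube by height alone, since glare or paper hides one end.

carry_out --steps '[12,0,0,0,16,0,-30,0,16,0,-80,0,16,0,-100,0]' --claw 1

```text
clock: 7.45
tcp_pos: [0.624, -0.1513, 0.1596]
tool_rot: [-0.661, 0.75, -0.01, 0.002]
ft_force: [0.6, -0.7, 0.0]
gripper_width: 0.68
```

Run:
```python
from h import *
st()
P=pts('w1');Z=P[...,2]
m=(Z>.014)&(Z<.026)&(P[...,0]<.47)&(P[...,0]>.37)&(P[...,1]<-.18)&(P[...,1]>-.36)
n,l,s,c=cv2.connectedComponentsWithStats(m.astype(np.uint8));k=1+np.argmax(s[1:,4]);q=P[l==k]
print(s[k],np.median(q[:,2]),cv2.minAreaRect(q[:,:2].astype(np.float32)*1000))
d=np.array([-np.sin(np.radians(14.2)),np.cos(np.radians(14.2))]);t=(q[:,:2]-[.4208,-.2683])@d;u=(q[:,:2]-[.4208,-.2683])@[d[1],-d[0]]
print(np.percentile(t,[0,1,99,100])*1e3,np.percentile(u,[0,1,50,99,100])*1e3)
snap('scene','s5')
c=load('s5')['im'][125:265,205:375,::-1];cv2.imwrite('pics/s5z.png',cv2.resize(c,None,fx=4.5,fy=4.2,interpolation=cv2.INTER_CUBIC))
```

```text
t 7.45 tcp [ 0.624  -0.1513  0.1596] jig [-148.5    3.3] yaw -1.6966 tilt [ 0.0091 -0.0177] Fjig [0.6 0.7 0. ] w 0.68
[ 324   86   35   85 1438] 0.020184051101520245 ((415.5114440917969, -268.72100830078125), (30.77324867248535, 100.99407196044922), 14.214372634887695)
[-49.60410583 -48.95517815  45.69536498  51.38501026] [-20.61881273 -10.1005663    0.27779222  10.03113306  10.16044762]
```

View pics/s5z.png

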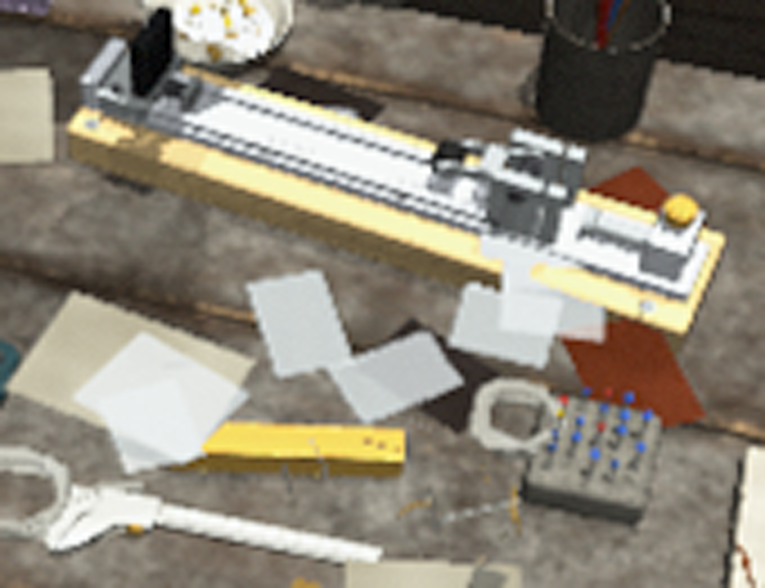

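Run:
```python
from h import *
d=np.array([-np.sin(np.radians(14.2)),np.cos(np.radians(14.2))]);n=np.array([d[1],-d[0]])
for f in('w1','s5'):
    P=pts(f);q=P.reshape(-1,3);t=(q[:,:2]-[.4208,-.2683])@d;u=(q[:,:2]-[.4208,-.2683])@n
    for a in np.arange(-60,85,5):
        g=(abs(t-a/1e3)<.0025)&(abs(u)<.007);print(a,(np.percentile(q[g,2],[5,50,95])*1e3).round(1) if g.any() else None,end=' ')
    print()
im=load('w1')['im'][80:260,290:420,::-1];cv2.imwrite('pics/w1t.png',cv2.resize(im,(430,600),interpolation=cv2.INTER_NEAREST))
```

```text
-60 [-1.   0.4 12. ] -55 [-1.1  0.1  1.6] -50 [-0.5  2.3 21.4] -45 [19.4 20.5 21.4] -40 [19.  20.3 22.8] -35 [19.3 20.6 28.3] -30 [19.  20.2 27.9] -25 [19.4 20.4 21.8] -20 [18.9 20.3 21.7] -15 [19.  20.2 21.2] -10 [18.8 20.1 21.8] -5 [18.5 20.1 21.6] 0 [18.8 20.3 27.8] 5 [19.1 20.3 21.6] 10 [19.3 20.2 21.7] 15 [19.1 20.3 21.9] 20 [19.3 20.4 21.2] 25 [18.8 20.2 21.2] 30 [19.2 20.5 21.7] 35 [18.9 20.6 21.7] 40 [19.1 20.7 36.5] 45 [19.1 36.1 37.4] 50 [27.3 36.1 37.5] 55 [34.9 35.8 36.9] 60 [34.6 35.5 36.8] 65 [34.1 35.5 36.3] 70 [34.2 35.4 36.8] 75 [34.3 35.2 36.5] 80 [34.  35.2 36.5] 
-60 [-4.1 -0.6 -0.1] -55 [-2.2 -0.6  1.9] -50 [-903.8   18.4   22.1] -45 [-899.5   17.6   19.9] -40 [-902.3   18.3   27. ] -35 [-911.   19.   23.] -30 [-903.7   18.7   21.5] -25 [-903.    18.7   20.3] -20 [-905.4 -485.8   20.8] -15 [-905.  -480.4   20.5] -10 [-900.7   17.6   20.3] -5 [-904.2   20.4   24.4] 0 [-907.7   19.2   21. ] 5 [-906.6   18.2   21.8] 10 [-905.7   18.6   20.1] 15 [-901.    20.    21.6] 20 [-904.2   18.    21.2] 25 [-910.    18.3   20.7] 30 [-903.2   19.    21.9] 35 [-902.4   19.1   24.3] 40 [-907.3   20.    36.6] 45 [-899.9   27.1   35.9] 50 [-905.8   33.1   37.5] 55 [-900.3   33.5   36.5] 60 [-902.7   33.1   36.4] 65 [-899.5   34.6   36.1] 70 [-898.5   32.6   35.4] 75 [-903.4   32.4   36. ] 80 [-904.  -179.3   35.1]
```

View pics/w1t.png

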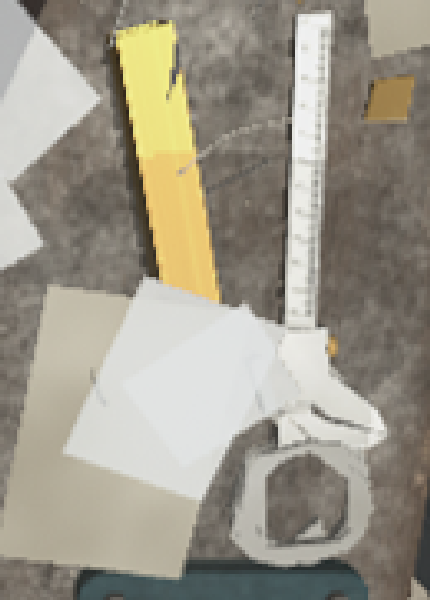

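Run:
```python
from h import *
st();P=pts('w1');print('ring',P[37,295:325:5].round(3).tolist(),P[50,280:330:8].round(3).tolist())
d=np.array([-np.sin(np.radians(14.2)),np.cos(np.radians(14.2))]);c=np.array([.4208,-.2683])+.0107*d;print('centre',c)
mv(c,.10,-1.323)
```

```text
t 7.5 tcp [ 0.6251 -0.1512  0.162 ] jig [-148.6    4.3] yaw -1.6964 tilt [ 0.0088 -0.0211] Fjig [-0.5  1.5  3.1] w 0.762
ring [[0.477, -0.368, 0.024], [0.469, -0.371, -0.0], [0.463, -0.371, -0.001], [0.458, -0.37, 0.001], [0.452, -0.37, -0.0], [0.447, -0.37, 0.001]] [[0.491, -0.357, -0.0], [0.484, -0.356, 0.024], [0.476, -0.355, 0.027], [0.464, -0.357, 0.002], [0.455, -0.357, 0.001], [0.451, -0.355, 0.028], [0.442, -0.355, 0.025]]
centre [ 0.41817521 -0.25792693]
step [131.2 193.2  59.1] twist -0.3734
```

carry_out --steps '[28,41,0,-0.1,56,82,0,-0.2,84,123,10,-0.3,112,164,30,-0.373,131,193,59,-0.373,131,193,59,-0.373,131,193,59,-0.373,131,193,59,-0.373]' --claw 0.45

```text
clock: 8.3
tcp_pos: [0.4199, -0.2576, 0.1011]
tool_rot: [0.789, -0.614, 0.012, -0.002]
ft_force: [-0.2, 0.4, 0.3]
gripper_width: 0.45
```

Run:
```python
from h import *
st();im,d,T,p=snap('wrist','w6');cv2.imwrite('pics/w6z.png',cv2.resize(im[:,:,::-1],(800,600)))
```

```text
t 8.3 tcp [ 0.4199 -0.2576  0.1011] jig [ -16. -185.] yaw -1.3226 tilt [ 0.0169 -0.0183] Fjig [-0.3 -0.2  0.3] w 0.45
```

View pics/w6z.png

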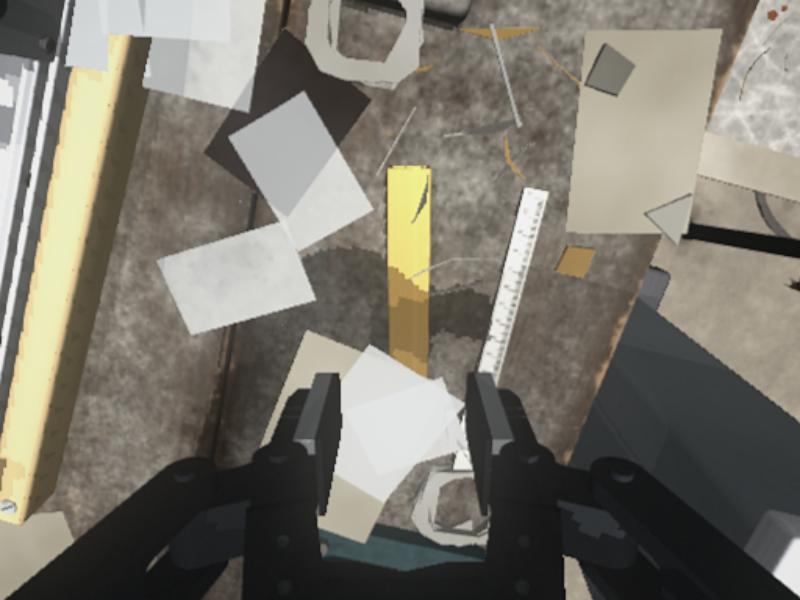

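Run:
```python
from h import *
P=pts('w6');o=ctrl.get_obs()
print([P[v,206].round(3).tolist() for v in range(234,256,3)],[P[v,312].round(3).tolist() for v in range(234,256,3)])
M=P[...,2]
hsv=cv2.cvtColor(load('w6')['im'],cv2.COLOR_RGB2HSV)
m=(M>.014)&(M<.026)&(hsv[...,1]>90)&(P[...,0]<.47)&(P[...,0]>.37)&(P[...,1]<-.18)&(P[...,1]>-.36)
n,l,s,c=cv2.connectedComponentsWithStats(m.astype(np.uint8));k=1+np.argmax(s[1:,4]);q=P[l==k]
r=cv2.minAreaRect(q[:,:2].astype(np.float32)*1000);print(s[k],np.median(q[:,2]),r);d=np.array([-np.sin(np.radians(14.3)),np.cos(np.radians(14.3))])
b=np.array(r[0])/1e3;L=max(r[1])/1e3;end=b-d*L/2;print('end',end,'centre',end+.06*d)
mv(end+.06*d,.005,-1.5708+np.radians(14.3))
```

```text
[[0.451, -0.212, 0.025], [0.45, -0.209, 0.024], [0.443, -0.262, 0.126], [0.443, -0.262, 0.128], [0.443, -0.262, 0.131], [0.442, -0.262, 0.133], [0.442, -0.262, 0.136], [0.441, -0.262, 0.138]] [[0.365, -0.225, 0.006], [0.365, -0.223, 0.007], [0.397, -0.274, 0.125], [0.398, -0.274, 0.128], [0.397, -0.273, 0.129], [0.398, -0.273, 0.132], [0.398, -0.273, 0.135], [0.399, -0.273, 0.137]]
[ 248  107   28  134 3270] 0.02034184210500871 ((419.8612365722656, -265.9515686035156), (20.019575119018555, 104.20104217529297), 13.855262756347656)
end [ 0.43273001 -0.31643779] centre [ 0.41791007 -0.25829685]
step [-1.4  4.  95.9] twist -0.0012
```

carry_out --steps '[-1,4,30,0,-1,4,65,0,-1,4,90,0,-1,4,105,0,-1,4,111,0,-1,4,111,0,-1,4,111,0]'

```text
clock: 9.05
tcp_pos: [0.4195, -0.2588, -0.0093]
tool_rot: [0.789, -0.614, 0.013, -0.002]
ft_force: [0.6, -0.2, 1.0]
gripper_width: 0.452
```

Run:
```python
from h import *
st();mv([.4179,-.2583],-.010,-1.325);im,d,T,p=snap('wrist','w7');cv2.imwrite('pics/w7z.png',cv2.resize(im[:,:,::-1],(800,600)))
P=pts('w7');print([P[v,206].round(3).tolist() for v in range(228,256,4)],[P[v,308].round(3).tolist() for v in range(228,256,4)])
```

```text
t 9.05 tcp [ 0.4195 -0.2588 -0.0093] jig [ -14.9 -185.3] yaw -1.3216 tilt [ 0.0174 -0.0194] Fjig [0.1 0.7 1. ] w 0.452
step [-0.9  1.4  0.7] twist 0.0034
[[0.445, -0.261, 0.0], [0.445, -0.259, -0.0], [0.444, -0.257, 0.0], [0.443, -0.263, 0.015], [0.442, -0.263, 0.019], [0.442, -0.263, 0.022], [0.441, -0.263, 0.026]] [[0.396, -0.274, -0.001], [0.396, -0.272, 0.0], [0.395, -0.27, 0.0], [0.398, -0.274, 0.014], [0.399, -0.274, 0.018], [0.399, -0.274, 0.021], [0.4, -0.273, 0.024]]
```

View pics/w7z.png

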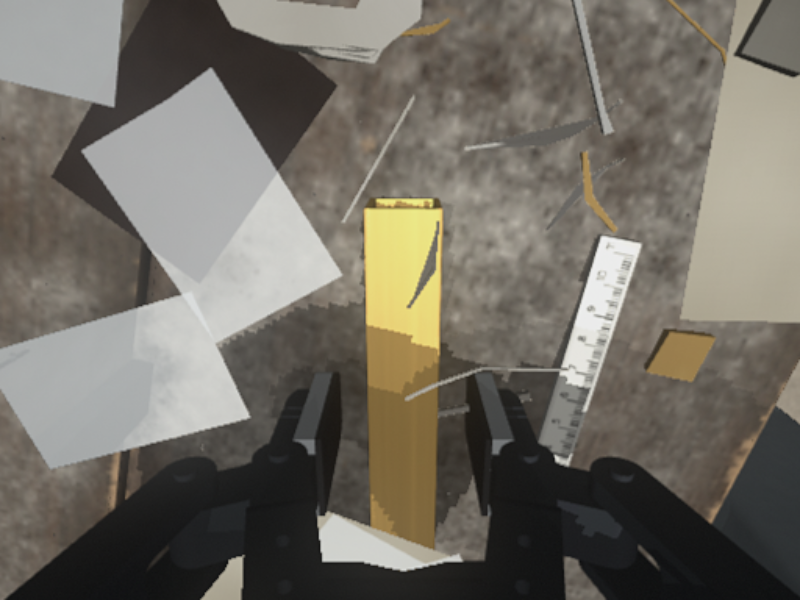

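The tube sits centred between the pads, with tips about 14 mm up. Closing.

carry_out --steps '[0,0,0,0,0,0,0,0,0,0,0,0,0,0,0,0]' --claw 0 --force 50

```text
clock: 9.5
tcp_pos: [0.4206, -0.259, -0.0078]
tool_rot: [0.79, -0.614, 0.014, -0.003]
ft_force: [-1.1, 1.5, 6.2]
gripper_width: 0.221
```

Run:
```python
from h import *
st()
```

```text
t 9.5 tcp [ 0.4206 -0.259  -0.0078] jig [ -14.8 -184.2] yaw -1.3215 tilt [ 0.0187 -0.0221] Fjig [-1.4 -1.3  6.2] w 0.221
```

carry_out --steps '[0,0,-4,0,0,0,-6,0,10,3,-6,0,20,6,-6,0,30,8,-7,0,32,8,-25,0,32,8,-70,0,32,8,-110,0,32,8,-120,0,32,8,-120,0]'

```text
clock: 10.5
tcp_pos: [0.4186, -0.2914, 0.1143]
tool_rot: [0.789, -0.614, 0.016, -0.004]
ft_force: [-0.2, 0.1, -2.8]
gripper_width: 0.219
```

Run:
```python
from h import *
st();im,d,T,p=snap('wrist','w8');cv2.imwrite('pics/w8z.png',cv2.resize(im[:,:,::-1],(800,600)))
snap('scene','s8');c=load('s8')['im'][105:265,205:375,::-1];cv2.imwrite('pics/s8z.png',cv2.resize(c,None,fx=4,fy=3.7,interpolation=cv2.INTER_CUBIC))
```

```text
t 10.5 tcp [ 0.4186 -0.2914  0.1143] jig [  17.6 -181.9] yaw -1.3224 tilt [ 0.0205 -0.0256] Fjig [-0.1 -0.2 -2.8] w 0.219
```

View pics/w8z.png

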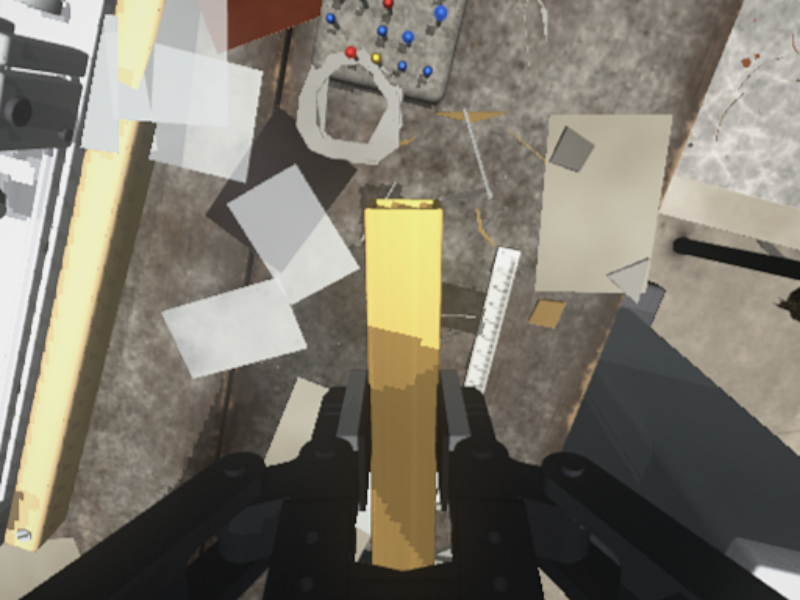

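View pics/s8z.png

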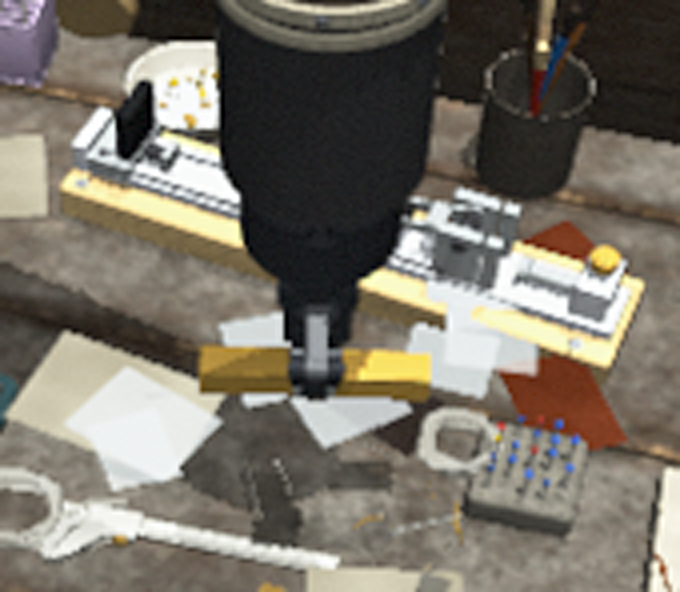

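The tube is held at its middle, with both ends visible in the scene view at about (250,197) and (312,200). I'll measure it in the tool frame.

Run:
```python
from h import *
z=load('w8');o=ctrl.get_obs();hsv=cv2.cvtColor(z['im'],cv2.COLOR_RGB2HSV)
mt=np.array(imaging.camera_params('wrist')['mount']);d=z['d'];fx,fy,cx,cy=z['K'];v,u=np.mgrid[:384,:512]
Q=np.stack([(u-cx)/fx*d,(v-cy)/fy*d,d],-1)@mt[:3,:3].T+mt[:3,3]
m=(hsv[...,0]>15)&(hsv[...,0]<33)&(hsv[...,1]>110)&(d>0)&(d<.25)&(u>225)&(u<290)&(v>125)&(v<365)
q=Q[m];print(len(q),np.percentile(q*1e3,[0,2,50,98,100],axis=0).round(1).tolist())
t=q[(q[:,2]<np.median(q[:,2])+.004)];r=cv2.minAreaRect(t[:,:2].astype(np.float32)*1e3);print(r);print('slope z/x',np.polyfit(t[:,0],t[:,2],1))
for a in range(-60,70,10):
    g=t[abs(t[:,0]-a/1e3)<.004]
    if len(g)>5:print(a,(np.percentile(g[:,1],[2,98])*1e3).round(1),(np.median(g[:,2])*1e3).round(1))
M=R.from_quat(o['tool_rot']).as_matrix();print(M.round(4).tolist())
# scene: ends of tube
P=pts('s8');hs=cv2.cvtColor(load('s8')['im'],cv2.COLOR_RGB2HSV)
m=(hs[...,0]>15)&(hs[...,0]<33)&(hs[...,1]>110)&(P[...,2]>.10)&(P[...,2]<.18)
W=(P[m]-o['tcp_pos'])@M;print(m.sum(),np.percentile(W*1e3,[0,2,98,100],axis=0).round(1).tolist())
```

```text
9849 [[-56.4, -9.1, -90.8], [-52.2, -8.4, -29.8], [10.1, 0.7, -28.0], [58.1, 10.4, -25.3], [59.3, 11.5, -7.6]]
((1.45098876953125, 1.2264127731323242), (20.518896102905273, 115.62042236328125), 89.74238586425781)
slope z/x [ 0.0198605  -0.02845206]
-50 [-8.7 10.5] -29.2
-40 [-8.5 10.3] -28.9
-30 [-8.3 10.3] -28.8
-20 [-8.2 10.4] -28.6
-10 [-8.3 10.2] -28.4
0 [-8.2 10.2] -28.2
10 [-8.4 10.3] -28.0
20 [-8.7 10.3] -27.8
30 [-8.6 10.6] -27.6
40 [-8.6 10.3] -27.3
50 [-8.6 10.7] -27.2
60 [-8.8 10.6] -27.0
[[0.2458, -0.969, 0.0249], [-0.9692, -0.2462, -0.0119], [0.0176, -0.0212, -0.9996]]
605 [[-863.2, -653.8, -36.8], [-261.2, -355.9, -31.1], [454.1, 11.2, 9.8], [533.5, 12.5, 21.1]]
```

Run:
```python
from h import *
st();mv(j2w(-.0763,.001),.114,-1.7033);mv(j2w(-.0763,.001),.06,-1.7033)
```

```text
t 10.6 tcp [ 0.4167 -0.2905  0.1115] jig [  17.  -183.9] yaw -1.3224 tilt [ 0.0176 -0.0212] Fjig [ 0.5 -0.5 -2.5] w 0.215
step [ -17.8 -206.3    1.5] twist 0.3809
step [ -18.8 -205.2   55.5] twist 0.3809
```

carry_out --steps '[-4,-45,-5,0.1,-8,-90,-5,0.2,-13,-135,-5,0.3,-18,-180,-5,0.381,-18,-206,0,0.381,-18,-206,0,0.381,-18,-206,5,0.381,-18,-206,15,0.381,-18,-206,25,0.381,-18,-206,25,0.381]'

```text
clock: 11.6
tcp_pos: [0.6105, -0.2228, 0.0883]
tool_rot: [-0.658, 0.753, -0.011, 0.004]
ft_force: [-0.4, -0.2, -1.6]
gripper_width: 0.219
```

Run:
```python
from h import *
o=st();mv(j2w(-.0763,.001),.0318,-1.7033);im,d,T,p=snap('wrist','w9');cv2.imwrite('pics/w9z.png',cv2.resize(im[:,:,::-1],(800,600)))
```

```text
t 11.6 tcp [ 0.6105 -0.2228  0.0883] jig [-75.7  -0.7] yaw -1.7044 tilt [ 0.0083 -0.0227] Fjig [ 0.3 -0.4 -1.6] w 0.219
step [-1.  -0.4 56.5] twist -0.0011
```

View pics/w9z.png

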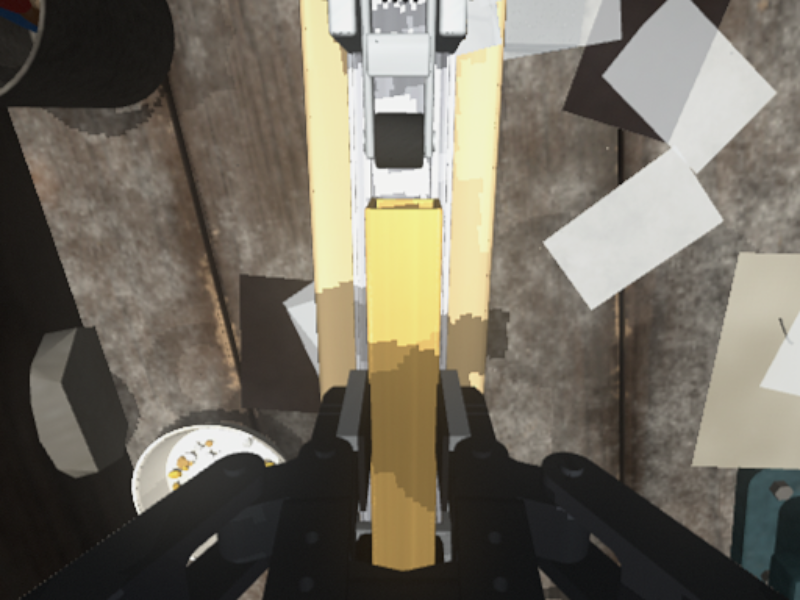

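Run:
```python
from h import *
P=pts('w9');z=load('w9');hsv=cv2.cvtColor(z['im'],cv2.COLOR_RGB2HSV)
J=np.concatenate([((P[...,:2]-O)@np.stack([EX,EY],1)),P[...,2:]],-1)*1e3
v,u=np.mgrid[:384,:512]
def rep(n,m,rng):
    A=[]
    for a in rng:
        g=J[m&(abs(J[...,0]-a)<3)]
        if len(g)>8:A.append([a,*np.percentile(g[:,1],[1,99])])
    A=np.array(A).round(1);print(n,A.tolist(),'mid',((A[:,1]+A[:,2])/2).mean().round(2),'slope',np.polyfit(A[:,0],(A[:,1]+A[:,2])/2,1)[0].round(4))
Zj=J[...,2]
rep('beam30',(abs(Zj-30)<4)&(hsv[...,1]>40)&(abs(J[...,1])<45),range(-50,20,10))
rep('walltop',(abs(Zj-46.5)<1.8)&(abs(J[...,1])<25),range(-50,-10,10))
t=(hsv[...,0]>15)&(hsv[...,0]<33)&(hsv[...,1]>110)&(Zj>90)&(Zj<130)&(u>225)&(u<290)&(v<365)
rep('tube',t,range(-120,-15,15))
q=J[t];print(np.percentile(q[:,0],[0,.5,99.5,100]),np.polyfit(q[:,0],q[:,2],1),np.median(q[:,2]))
```

```text
beam30 [[-50.0, -38.6, 38.3], [-40.0, -38.6, 38.4], [-30.0, -38.2, 38.4], [-20.0, -38.3, 38.3], [-10.0, -38.2, 38.0], [0.0, -38.5, 37.9], [10.0, -38.4, 38.0]] mid -0.11 slope -0.0027
walltop [[-50.0, -17.0, 16.9], [-40.0, -17.2, 17.3], [-30.0, -17.1, 16.9], [-20.0, -16.9, 17.2]] mid 0.01 slope 0.0045
tube [[-120.0, -12.2, 6.9], [-105.0, -12.4, 6.7], [-90.0, -12.1, 6.9], [-75.0, -12.1, 6.5], [-60.0, -12.4, 6.7], [-45.0, -12.5, 6.8], [-30.0, -12.6, 6.9]] mid -2.78 slope -0.002
[-132.49884536 -130.40258579  -16.45162883  -16.17437634] [-3.21329354e-02  1.13633376e+02] 116.34464862586994
```

Tube axis is 2.8 mm to the jig's -y side of the channel's middle, and its front end is at x = -16 mm. I'll shift by that much and lower it.

Run:
```python
from h import *
st();mv(j2w(-.0763,.0021),.044,-1.7033)
```

```text
t 11.65 tcp [ 0.6112 -0.223   0.0894] jig [-75.7   0. ] yaw -1.704 tilt [ 0.0085 -0.0241] Fjig [-1.1  0.2 -1.2] w 0.215
step [-1.  -1.  45.4] twist -0.0007
```

carry_out --steps '[-1,-2,20,0,-1,-2,38,0,-1,-2,44,0,-1,-2,44,0,-1,-2,44,0]'

```text
clock: 12.15
tcp_pos: [0.6149, -0.223, 0.0464]
tool_rot: [-0.658, 0.752, -0.012, 0.005]
ft_force: [0.1, -0.1, -1.4]
gripper_width: 0.218
```

```bash
cat > meas.py <<'E'
from h import *
def meas(f):
    P=pts(f);z=load(f);hsv=cv2.cvtColor(z['im'],cv2.COLOR_RGB2HSV)
    J=np.concatenate([((P[...,:2]-O)@np.stack([EX,EY],1)),P[...,2:]],-1)*1e3
    v,u=np.mgrid[:384,:512];Zj=J[...,2]
    def rep(n,m,rng):
        A=[]
        for a in rng:
            g=J[m&(abs(J[...,0]-a)<3)]
            if len(g)>8:A.append([a,*np.percentile(g[:,1],[1,99]),np.median(g[:,2])])
        if not A: print(n,'none');return
        A=np.array(A).round(1);print(n,A.tolist(),'mid',((A[:,1]+A[:,2])/2).mean().round(2),'slope',np.polyfit(A[:,0],(A[:,1]+A[:,2])/2,1)[0].round(4))
    rep('beam30',(abs(Zj-30)<4)&(hsv[...,1]>40)&(abs(J[...,1])<45),range(-50,20,10))
    rep('walltop',(abs(Zj-46.5)<1.8)&(abs(J[...,1])<25),range(-50,-10,10))
    t=(hsv[...,0]>15)&(hsv[...,0]<33)&(hsv[...,1]>110)&(Zj>45)&(Zj<130)&(u>225)&(u<290)&(v<365)&(abs(J[...,1])<20)
    t&=(Zj>np.median(Zj[t])-4)
    rep('tube',t,range(-130,-10,15))
    q=J[t];print('x',np.percentile(q[:,0],[0,.5,99.5,100]),'zfit',np.polyfit(q[:,0],q[:,2],1))
E
python3 - <<'E'
from meas import *
st();mv(j2w(-.0763,.0021),.032,-1.7033);im,d,T,p=snap('wrist','w10');meas('w10');cv2.imwrite('pics/w10z.png',cv2.resize(im[:,:,::-1],(800,600)))
E
```

```text
t 12.15 tcp [ 0.6149 -0.223   0.0464] jig [-76.1   3.7] yaw -1.7039 tilt [ 0.0088 -0.0253] Fjig [ 0.1  0.2 -1.4] w 0.218
step [-0.3  1.9 14.4] twist -0.0006
beam30 [[-50.0, -38.2, 38.2, 30.3], [-40.0, -38.3, 38.1, 30.3], [-30.0, -38.3, 38.2, 30.3], [-20.0, -38.4, 38.3, 30.3], [-10.0, -38.5, 38.2, 30.2], [0.0, -38.3, 38.4, 30.2], [10.0, -38.5, 37.9, 30.3]] mid -0.09 slope -0.0025
walltop [[-50.0, -17.0, 16.9, 47.1], [-40.0, -17.1, 17.1, 46.9], [-30.0, -17.2, 16.9, 47.0], [-20.0, -17.3, 17.1, 46.9]] mid -0.08 slope -0.003
tube [[-130.0, -8.0, 10.8, 74.9], [-115.0, -7.8, 11.2, 74.9], [-100.0, -8.0, 10.9, 74.8], [-85.0, -7.9, 10.6, 74.6], [-70.0, -7.7, 10.8, 74.5], [-55.0, -8.0, 10.9, 74.4], [-40.0, -8.1, 11.1, 74.1], [-25.0, -8.2, 11.3, 73.8]] mid 1.49 slope 0.0002
x [-133.35779476 -130.8842613   -16.92840239  -16.50017957] zfit [-1.01043763e-02  7.38005033e+01]
```

View pics/w10z.png

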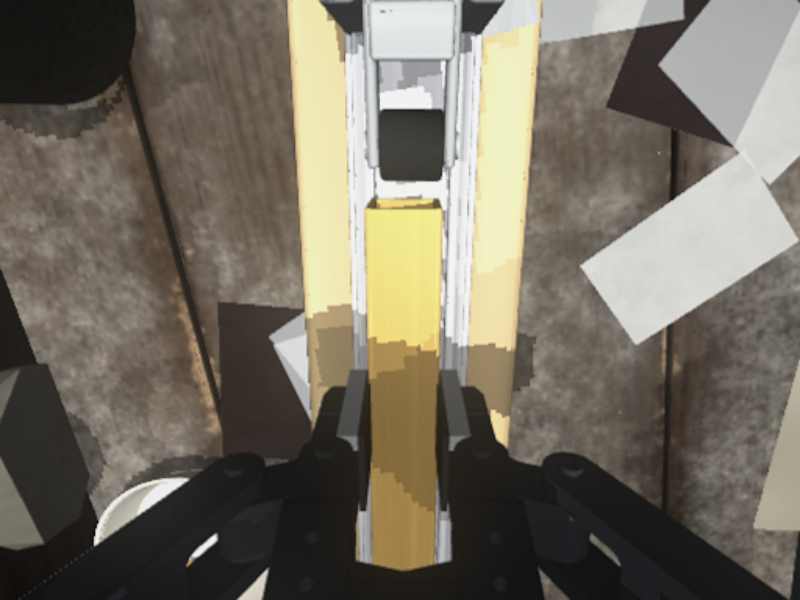

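carry_out --steps '[0,2,4,0,0,2,9,0,0,2,12,0,0,2,13.5,0,0,2,13.5,0,0,2,13.5,0]'

```text
clock: 12.8
tcp_pos: [0.6132, -0.2228, 0.0332]
tool_rot: [-0.659, 0.752, -0.012, 0.005]
ft_force: [-1.7, -0.6, 0.3]
gripper_width: 0.217
```

Run:
```python
from meas import *
st();im,d,T,p=snap('wrist','w11');meas('w11');cv2.imwrite('pics/w11z.png',cv2.resize(im[:,:,::-1],(800,600)))
```

```text
t 12.8 tcp [ 0.6132 -0.2228  0.0332] jig [-76.1   2. ] yaw -1.7039 tilt [ 0.0087 -0.0255] Fjig [ 0.8 -1.6  0.3] w 0.217
beam30 [[-50.0, -38.4, 38.4, 30.2], [-40.0, -38.3, 37.8, 30.3], [-30.0, -38.4, 38.1, 30.2], [-20.0, -38.4, 38.2, 30.3], [-10.0, -38.5, 37.9, 30.2], [0.0, -38.4, 37.8, 30.2], [10.0, -38.6, 37.9, 30.2]] mid -0.21 slope -0.0046
walltop [[-50.0, -17.1, 17.0, 46.9], [-40.0, -17.2, 17.2, 46.9], [-30.0, -17.3, 16.8, 47.0], [-20.0, -17.3, 16.9, 46.9]] mid -0.13 slope -0.007
tube [[-130.0, -9.7, 9.6, 61.8], [-115.0, -9.9, 9.4, 61.7], [-100.0, -9.7, 9.4, 61.6], [-85.0, -9.5, 9.2, 61.4], [-70.0, -9.4, 9.1, 61.3], [-55.0, -9.6, 9.3, 61.0], [-40.0, -9.8, 9.4, 60.9], [-25.0, -9.9, 9.6, 60.7]] mid -0.16 slope -0.0004
x [-133.51018919 -130.65937496  -16.94470441  -16.56079362] zfit [-9.07706412e-03  6.08634791e+01]
```

The tube is inside the walls, centred within 0.2 mm and under 1 mm above the floor. Letting go.

carry_out --steps '[0,0,1,0,0,0,0,0,0,0,0,0,0,0,-3,0,0,0,-30,0,0,0,-60,0,0,0,-60,0]' --claw 0.5

```text
clock: 13.55
tcp_pos: [0.6147, -0.2227, 0.098]
tool_rot: [-0.659, 0.752, -0.015, 0.007]
ft_force: [-0.7, 0.1, -0.4]
gripper_width: 0.5
```

Run:
```python
from meas import *
st();im,d,T,p=snap('wrist','w12');meas('w12');cv2.imwrite('pics/w12z.png',cv2.resize(im[:,:,::-1],(800,600)))
```

```text
t 13.55 tcp [ 0.6147 -0.2227  0.098 ] jig [-76.4   3.4] yaw -1.703 tilt [ 0.0093 -0.0328] Fjig [-0.  -0.7 -0.4] w 0.5
beam30 [[-50.0, -38.4, 38.8, 30.2], [-40.0, -38.6, 38.1, 30.2], [-30.0, -38.6, 38.4, 30.2], [-20.0, -38.7, 38.3, 30.2], [-10.0, -38.6, 38.1, 30.2], [0.0, -38.8, 38.5, 30.2], [10.0, -38.8, 38.0, 30.1]] mid -0.16 slope -0.0062
walltop [[-50.0, -17.2, 17.4, 46.8], [-40.0, -17.0, 17.1, 46.8], [-30.0, -17.3, 16.9, 46.8], [-20.0, -17.0, 16.8, 46.8]] mid -0.04 slope -0.0085
tube [[-130.0, -9.3, 9.8, 60.3], [-115.0, -9.1, 9.8, 60.3], [-100.0, -9.5, 9.6, 60.5], [-85.0, -9.2, 9.5, 60.3], [-70.0, -8.9, 9.4, 60.3], [-55.0, -9.2, 9.2, 60.4], [-40.0, -9.5, 9.8, 60.3], [-25.0, -9.2, 9.7, 60.3]] mid 0.18 slope -0.0008
x [-136.87111463 -135.49213345  -16.99371768  -16.69433226] zfit [-1.17533966e-03  6.02247588e+01]
```

View pics/w12z.png

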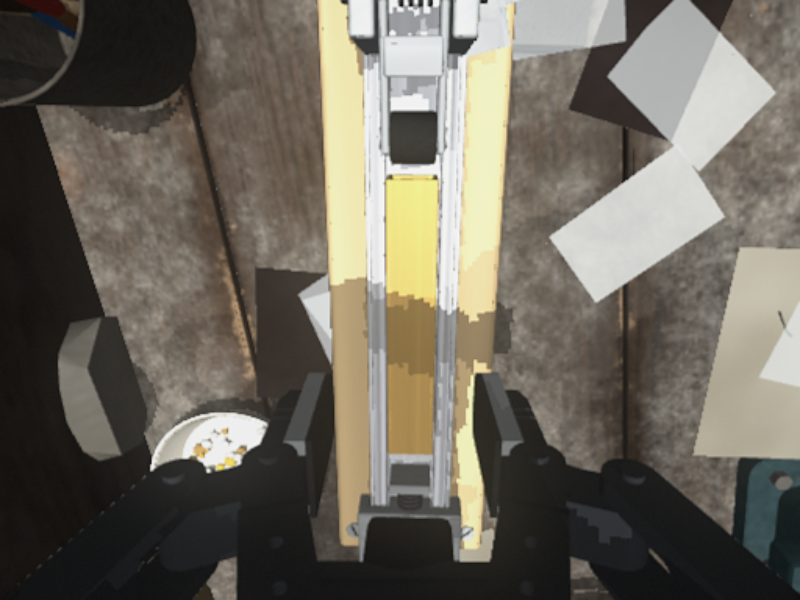

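The tube lies flat: x from -137 to -17 mm, top at 60.3 mm, let go. Now I'll look for the stop pad's position in the earlier pictures and plan the approach behind the paddle.

Run:
```python
from h import *
for f in('w1','s5','scene0','w6'):
    P=pts(f);J=np.concatenate([((P[...,:2]-O)@np.stack([EX,EY],1)),P[...,2:]],-1)*1e3
    print(f)
    for a in range(66,140,3):
        g=J[(abs(J[...,0]-a)<1.5)&(abs(J[...,1])<14)&(J[...,2]>30)&(J[...,2]<90)]
        if len(g): print((a,len(g),np.percentile(g[:,2],[50,95]).round(0).tolist(),np.percentile(g[g[:,2]>48][:,1],[2,98]).round(0).tolist() if (g[:,2]>48).any() else 0),end=' ')
    print()
st();mv(j2w(-.201,0),.10,-1.7033);mv(j2w(-.201,0),.05,-1.7033)
```

```text
w1
(66, 104, [55.0, 86.0], [-13.0, 13.0]) (69, 60, [40.0, 71.0], [11.0, 13.0]) (72, 87, [40.0, 41.0], 0) (75, 88, [40.0, 41.0], 0) (78, 129, [42.0, 60.0], [-9.0, 7.0]) (81, 98, [56.0, 60.0], [-9.0, 7.0]) (84, 76, [53.0, 59.0], [-9.0, 6.0]) (87, 97, [41.0, 56.0], [-6.0, 4.0]) (90, 97, [41.0, 55.0], [-6.0, 4.0]) (93, 92, [41.0, 56.0], [-6.0, 4.0]) (96, 100, [41.0, 56.0], [-6.0, 4.0]) (99, 103, [41.0, 56.0], [-6.0, 4.0]) (102, 61, [40.0, 54.0], [-6.0, 4.0]) (105, 15, [40.0, 41.0], 0) 
s5
(66, 21, [66.0, 86.0], [-12.0, 13.0]) (69, 23, [51.0, 82.0], [-13.0, 13.0]) (72, 11, [39.0, 41.0], 0) (75, 12, [39.0, 42.0], 0) (78, 7, [38.0, 40.0], 0) (81, 14, [52.0, 59.0], [-8.0, 3.0]) (84, 18, [51.0, 57.0], [-10.0, 8.0]) (87, 11, [42.0, 55.0], [-3.0, 1.0]) (90, 13, [41.0, 56.0], [-5.0, 3.0]) (93, 11, [42.0, 55.0], [-4.0, -1.0]) (96, 14, [41.0, 56.0], [-6.0, 1.0]) (99, 11, [47.0, 55.0], [-5.0, 4.0]) (102, 12, [42.0, 55.0], [-5.0, 0.0]) (105, 12, [41.0, 55.0], [-4.0, 3.0]) (108, 12, [45.0, 56.0], [-6.0, 1.0]) (111, 13, [43.0, 55.0], [-4.0, 1.0]) (114, 11, [47.0, 54.0], [-3.0, 4.0]) (117, 8, [69.0, 70
[... 705 characters left out ...]
]) (102, 12, [41.0, 54.0], [-5.0, 0.0]) (105, 13, [43.0, 55.0], [-6.0, 3.0]) (108, 11, [43.0, 56.0], [-4.0, 1.0]) (111, 13, [41.0, 55.0], [-5.0, 2.0]) (114, 11, [49.0, 55.0], [-5.0, 2.0]) (117, 8, [69.0, 70.0], [-7.0, 8.0]) (120, 14, [71.0, 87.0], [-13.0, 5.0]) (123, 13, [83.0, 88.0], [-12.0, 5.0]) (126, 16, [80.0, 89.0], [-11.0, 5.0]) (129, 14, [84.0, 89.0], [-12.0, 3.0]) (132, 18, [80.0, 88.0], [-13.0, 4.0]) (135, 15, [70.0, 88.0], [-10.0, 13.0]) (138, 18, [66.0, 70.0], [-11.0, 13.0]) 
w6

t 13.6 tcp [ 0.6135 -0.2223  0.0959] jig [-76.6   2.2] yaw -1.7036 tilt [ 0.0087 -0.0304] Fjig [ 0.9 -0.  -0.6] w 0.506
step [-124.3    2.1   -5.2] twist -0.0003
step [-124.7    3.6   44.8] twist -0.0003
```

The pad's face reads at jig x about 79–80 mm in three pictures. So home is expected with the pusher face near x = -58 mm. Going behind the paddle.

carry_out --steps '[0,2,-15,0,-40,2,-15,0,-85,2,-15,0,-124,2,-12,0,-125,2,-8,0,-125,3,15,0,-125,3,42,0,-125,3,44,0,-125,3,44,0]' --claw 0

```text
clock: 14.5
tcp_pos: [0.6279, -0.099, 0.0507]
tool_rot: [-0.659, 0.752, -0.014, 0.006]
ft_force: [-0.4, 0.5, 1.1]
gripper_width: 0.0
```

Run:
```python
from meas import *
st();snap('wrist','w13');snap('side','d13');snap('scene','s13')
P=pts('w13');print([P[v,258].round(3).tolist() for v in range(226,256,4)])
a=cv2.resize(load('d13')['im'][110:270,140:310,::-1],(400,380));b=cv2.resize(load('s13')['im'][105:225,205:375,::-1],(400,380));cv2.imwrite('pics/c13.png',np.hstack([a,b]))
```

```text
t 14.5 tcp [ 0.6279 -0.099   0.0507] jig [-2.008e+02  2.000e-01] yaw -1.7036 tilt [ 0.0095 -0.0288] Fjig [-0.4 -0.4  1.1] w 0.0
[[0.622, -0.125, 0.093], [0.622, -0.124, 0.095], [0.622, -0.123, 0.098], [0.622, -0.122, 0.098], [0.622, -0.121, 0.1], [0.622, -0.119, 0.1], [0.623, -0.117, 0.099], [0.623, -0.116, 0.099]]
```

View pics/c13.png

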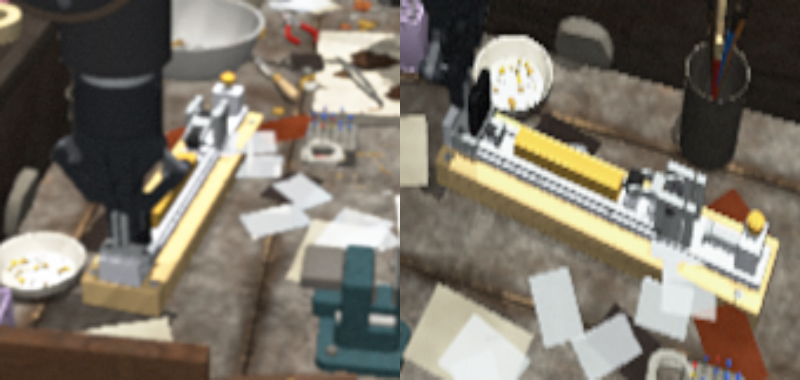

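View pics/w13.png

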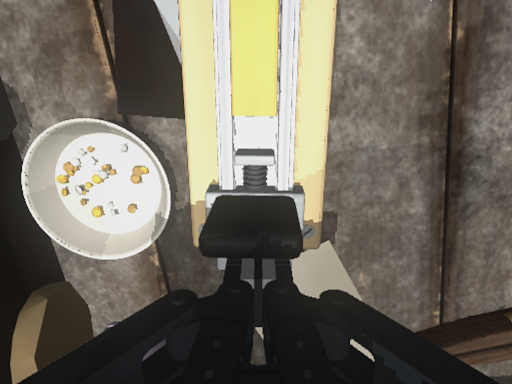

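The fingers stand behind the paddle on the centre line, tips above the saddle. Feeding, with force checks.

carry_out --steps '[4,0,0,0,9,0,0,0,14,0,0,0,19,0,0,0,24,0,0,0,28,0,0,0,32,0,0,0,36,0,0,0,40,0,0,0,45,0,0,0,50,0,0,0,55,0,0,0]'

```text
clock: 15.85
tcp_pos: [0.6229, -0.1511, 0.0537]
tool_rot: [-0.659, 0.752, -0.015, 0.009]
ft_force: [-1.0, 14.8, 2.2]
gripper_width: 0.001
```

Run:
```python
from meas import *
st();snap('scene','s14')
b=cv2.resize(load('s14')['im'][105:225,205:375,::-1],(800,580));cv2.imwrite('pics/c14.png',b)
```

```text
t 15.85 tcp [ 0.6229 -0.1511  0.0537] jig [-148.5    2.1] yaw -1.7033 tilt [ 0.0054 -0.0345] Fjig [-14.5  -2.9   2.2] w 0.001
```

View pics/c14.png

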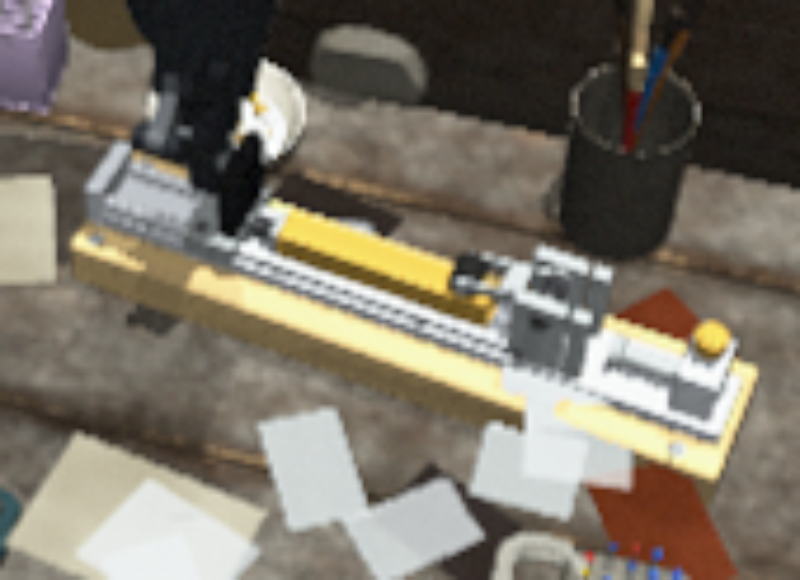

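The tube has passed under the roller; the push takes 14.5 N. Continuing.

carry_out --steps '[5,1,1,0,10,1,2,0,15,2,2,0,20,2,2,0,25,2,2,0,30,2,2,0,35,2,2,0,39,2,2,0,43,2,2,0,46,2,2,0,49,2,2,0,51,2,2,0]'

```text
clock: 17.1
tcp_pos: [0.6163, -0.2003, 0.0535]
tool_rot: [-0.659, 0.752, -0.016, 0.012]
ft_force: [2.5, 13.0, 3.0]
gripper_width: 0.0
```

Run:
```python
from meas import *
st();snap('scene','s15');snap('wrist','w15')
for f in('s15','w15'):
    P=pts(f);z=load(f);hsv=cv2.cvtColor(z['im'],cv2.COLOR_RGB2HSV)
    J=np.concatenate([((P[...,:2]-O)@np.stack([EX,EY],1)),P[...,2:]],-1)*1e3
    m=(hsv[...,0]>15)&(hsv[...,0]<33)&(hsv[...,1]>110)&(abs(J[...,2]-60)<4)&(abs(J[...,1])<13)&(J[...,0]>-120)&(J[...,0]<110)
    print(f,m.sum(),np.percentile(J[m][:,0],[0,1,99,100]).round(1) if m.any() else '')
    g=(abs(J[...,1])<11)&(J[...,2]>95)&(J[...,2]<101)&(abs(J[...,0])<200);print('paddle top',np.percentile(J[g][:,0],[2,98]) if g.sum()>3 else '')
b=load('w15')['im'][:,:,::-1];cv2.imwrite('pics/w15z.png',cv2.resize(b,(800,600)))
```

```text
t 17.1 tcp [ 0.6163 -0.2003  0.0535] jig [-98.9   2.1] yaw -1.7029 tilt [ 0.0031 -0.039 ] Fjig [-13.2   0.7   3. ] w 0.0
s15 163 [-56.5 -55.4  22.2  23.5]
paddle top [-90.68679112 -75.63761583]
w15 736 [-57.  -56.8  11.2  11.4]
paddle top [-92.6522136 -76.4242042]
```

View pics/w15z.png

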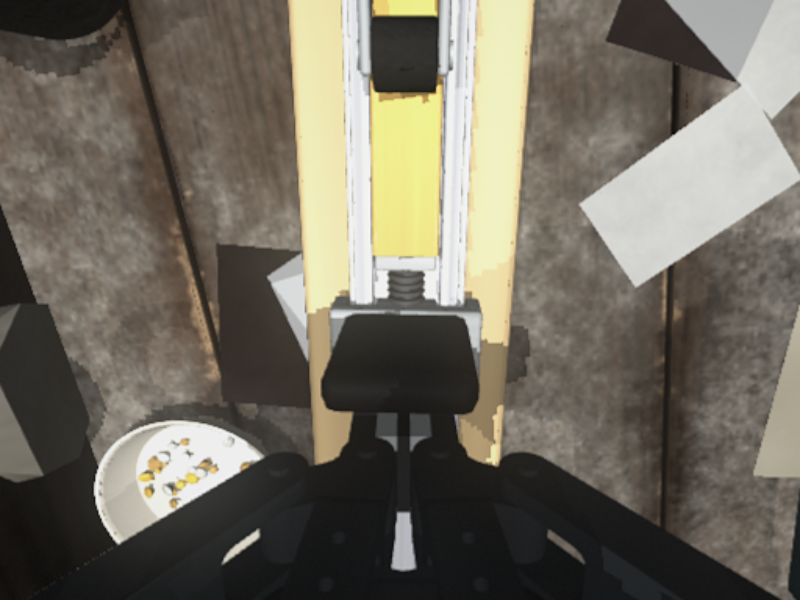

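Tube's rear end is at x = -57 mm, so its front is at 63 mm, about 16 mm short of the pad. Moving 12–13 mm more, slowly.

carry_out --steps '[2,1,0,0,4,2,1,0,6,2,1,0,8,2,1,0,9.5,2,1,0,11,2,1,0,12,2,1,0,13,2,1,0,13.5,2,1,0,14,2,1,0]'

```text
clock: 18.2
tcp_pos: [0.6148, -0.212, 0.0539]
tool_rot: [-0.659, 0.752, -0.017, 0.014]
ft_force: [3.0, 14.1, 1.3]
gripper_width: 0.003
```

```bash
cat > chk.py <<'E'
from meas import *
import sys
st();f=sys.argv[1];snap('wrist',f)
P=pts(f);z=load(f);hsv=cv2.cvtColor(z['im'],cv2.COLOR_RGB2HSV)
J=np.concatenate([((P[...,:2]-O)@np.stack([EX,EY],1)),P[...,2:]],-1)*1e3
m=(hsv[...,0]>15)&(hsv[...,0]<33)&(hsv[...,1]>110)&(abs(J[...,2]-60)<4)&(abs(J[...,1])<8)&(J[...,0]>-120)&(J[...,0]<0)
print('tube rear',m.sum(),np.percentile(J[m][:,0],[0,1]).round(2))
g=(abs(J[...,1])<8)&(abs(J[...,2]-59)<2.5)&(J[...,0]>-90)&(J[...,0]<np.percentile(J[m][:,0],1)-.5)&(hsv[...,1]<60)
print('nose pad',g.sum(),np.percentile(J[g][:,0],[2,50,98]).round(2) if g.any() else '')
# saddle/face front edge z~55, |y| 14..24
g=(abs(J[...,1])>13)&(abs(J[...,1])<24)&(abs(J[...,2]-55)<2)&(J[...,0]>-130)&(J[...,0]<-20)
print('saddle',g.sum(),np.percentile(J[g][:,0],[2,50,95,99]).round(2) if g.any() else '')
g=(abs(J[...,1])<16)&(abs(J[...,2]-98)<3)&(abs(J[...,0])<130);print('paddle',np.percentile(J[g][:,0],[2,98]).round(2))
E
python3 chk.py w16
```

```text
t 18.2 tcp [ 0.6148 -0.212   0.0539] jig [-87.    2.1] yaw -1.7023 tilt [ 0.0007 -0.0434] Fjig [-14.4   1.1   1.3] w 0.003
tube rear 177 [-46.27 -46.  ]
nose pad 399 [-65.28 -49.48 -46.59]
saddle 442 [-82.41 -68.18 -64.96 -64.56]
paddle [-80.93 -64.8 ]
```

carry_out --steps '[1.5,1,0,0,3,1,0,0,4,1,0,0,5,1,0,0,5.5,1,0,0,5.5,1,0,0]'

```text
clock: 18.85
tcp_pos: [0.6143, -0.2152, 0.0544]
tool_rot: [-0.659, 0.752, -0.017, 0.016]
ft_force: [1.6, 12.9, -1.5]
gripper_width: 0.004
```

```bash
python3 chk.py w17
```

```text
t 18.85 tcp [ 0.6143 -0.2152  0.0544] jig [-83.8   2. ] yaw -1.702 tilt [-0.002  -0.0458] Fjig [-13.   -0.1  -1.5] w 0.004
tube rear 143 [-42.18 -42.17]
nose pad 441 [-61.91 -46.   -42.89]
saddle 444 [-79.49 -65.01 -61.51 -61.33]
paddle [-77.58 -61.43]
```

carry_out --steps '[1,1,0,0,2,1,0,0,3,1,0,0,3.5,1,0,0,3.5,1,0,0]'

```text
clock: 19.4
tcp_pos: [0.6138, -0.2163, 0.0549]
tool_rot: [-0.659, 0.752, -0.016, 0.018]
ft_force: [2.1, 14.8, 0.5]
gripper_width: -0.003
```

```bash
python3 chk.py w18
```

```text
t 19.4 tcp [ 0.6138 -0.2163  0.0549] jig [-82.7   1.7] yaw -1.7018 tilt [-0.0049 -0.0479] Fjig [-15.    0.2   0.5] w -0.003
tube rear 123 [-41.76 -41.69]
nose pad 401 [-60.81 -45.71 -42.78]
saddle 440 [-79.13 -63.88 -60.34 -60.05]
paddle [-76.38 -60.32]
```

The tube moved 0.45 mm while the pusher moved 1.15 mm, and the force is rising: the tube is probably just touching the pad. Small steps now.

carry_out --steps '[1,1,0,0,2,1,0,0,3,1,0,0,3,1,0,0]'

```text
clock: 19.85
tcp_pos: [0.6135, -0.2167, 0.0555]
tool_rot: [-0.659, 0.752, -0.016, 0.019]
ft_force: [1.3, 15.5, 0.9]
gripper_width: -0.003
```

```bash
python3 chk.py w19
```

```text
t 19.85 tcp [ 0.6135 -0.2167  0.0555] jig [-82.2   1.5] yaw -1.7014 tilt [-0.0077 -0.0499] Fjig [-15.6  -0.8   0.9] w -0.003
tube rear 145 [-41.91 -41.86]
nose pad 400 [-60.21 -45.64 -42.71]
saddle 448 [-80.05 -63.37 -59.8  -59.59]
paddle [-75.71 -59.66]
```

The tube's rear stays at x = -41.8 mm while the pusher advances, so it is home. Estimated squeeze is 1.2–1.5 mm; one more small step towards 2 mm.

carry_out --steps '[1,1,0,0,2,1,0,0,3,1,0,0,3.8,1,0,0,3.8,1,0,0]'

```text
clock: 20.4
tcp_pos: [0.6132, -0.2175, 0.056]
tool_rot: [-0.659, 0.751, -0.016, 0.021]
ft_force: [1.9, 17.5, 1.8]
gripper_width: 0.003
```

```bash
python3 chk.py w20
```

```text
t 20.4 tcp [ 0.6132 -0.2175  0.056 ] jig [-81.4   1.2] yaw -1.701 tilt [-0.0112 -0.052 ] Fjig [-17.6  -0.4   1.8] w 0.003
tube rear 193 [-42.15 -41.98]
nose pad 393 [-59.35 -45.68 -42.82]
saddle 452 [-79.28 -62.86 -59.   -58.75]
paddle [-74.86 -58.9 ]
```

Force 17.6 N, that is 4.4 N above the running drag, so a squeeze of about 2 mm; the visual gap gives 2.1–2.4 mm. Backing off and rising.

carry_out --steps '[-4,0,0,0,-12,0,0,0,-14,0,-15,0,-14,0,-55,0,-14,0,-100,0,-14,0,-130,0,-14,0,-130,0]'

```text
clock: 21.15
tcp_pos: [0.6106, -0.2053, 0.1934]
tool_rot: [-0.659, 0.751, -0.02, 0.024]
ft_force: [-0.3, 0.6, -0.1]
gripper_width: 0.002
```

```bash
python3 chk.py w21
python3 - <<'E'
from h import *
b=load('w21')['im'][:,:,::-1];cv2.imwrite('pics/w21z.png',cv2.resize(b,(800,600)))
snap('scene','s21');b=cv2.resize(load('s21')['im'][105:265,195:375,::-1],(800,600));cv2.imwrite('pics/s21z.png',b)
E
```

```text
t 21.15 tcp [ 0.6106 -0.2053  0.1934] jig [-93.1  -2.9] yaw -1.7005 tilt [-0.0101 -0.062 ] Fjig [-0.6 -0.4 -0.1] w 0.002
tube rear 29 [-42.11 -42.09]
nose pad 121 [-59.24 -45.41 -42.84]
saddle 340 [-88.15 -81.02 -59.7  -59.1 ]
paddle [-70.47 -59.13]
```

View pics/w21z.png

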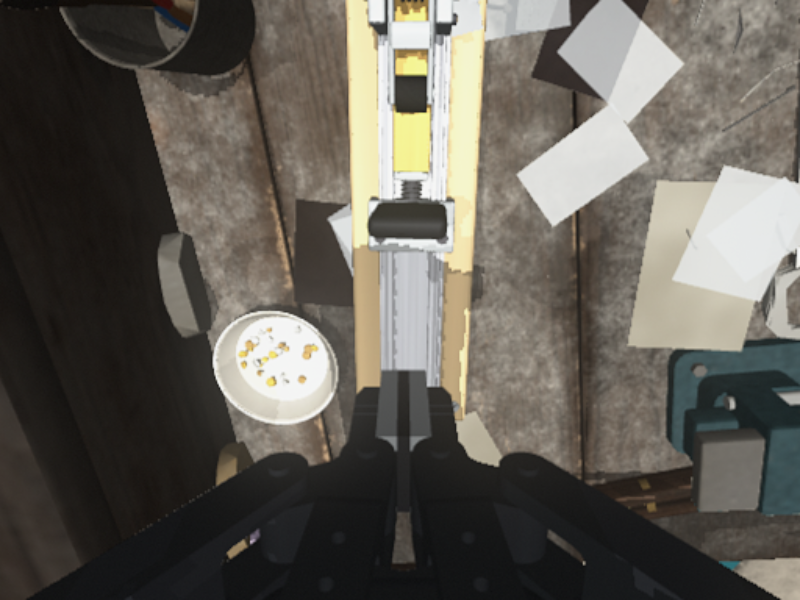

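View pics/s21z.png

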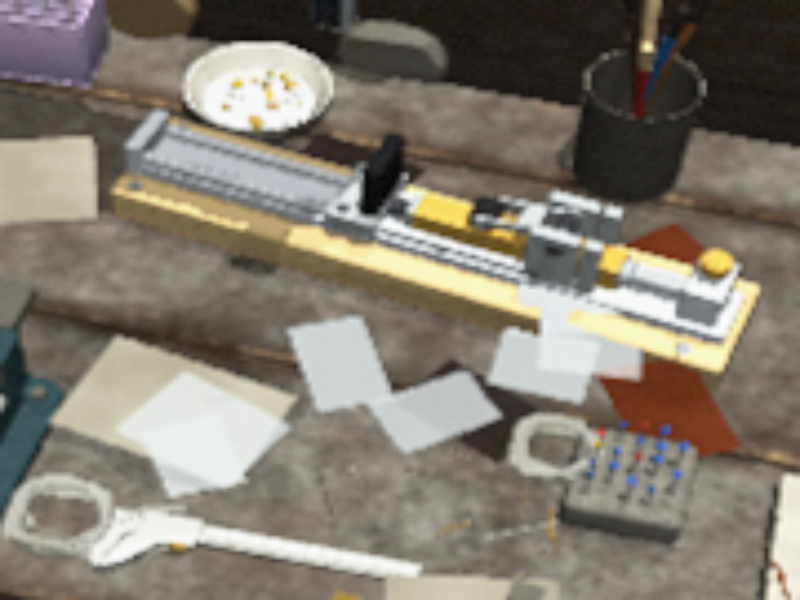

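The tube is through under the roller with its front at the stop pad, near (622,262) in the enlarged scene. The pusher stayed put after release: paddle front at -59.1, tube rear at -42.1 mm. The caliper and bur stand look unmoved. Handing in.

Run:
```python
from h import *
P=pts('s21')
for f in('scene0','s21'):
    P=pts(f);print(f,'bur top',P[233,336].round(3),'ring clamp px diff')
a=load('scene0')['im'].astype(int);b=load('s21')['im'].astype(int);print('ringclamp diff',np.abs(a-b)[165:220,150:178].mean(),'caliper',np.abs(a-b)[235:262,205:295].mean(),'bur',np.abs(a-b)[215:250,318:355].mean())
print(ctrl.finish_job())
```

```text
scene0 bur top [ 0.434 -0.41   0.052] ring clamp px diff
s21 bur top [ 0.435 -0.41   0.05 ] ring clamp px diff
ringclamp diff 31.94935064935065 caliper 7.060219478737997 bur 3.603088803088803
the job is handed in; nothing more can be done
None
```

Run:
```python
from h import *
a,b=[cv2.resize(load(f)['im'][150:250,130:220,::-1],(400,440)) for f in('scene0','s21')];cv2.imwrite('pics/rc.png',np.hstack([a,b]))
```

```text
(no output)
```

View pics/rc.png

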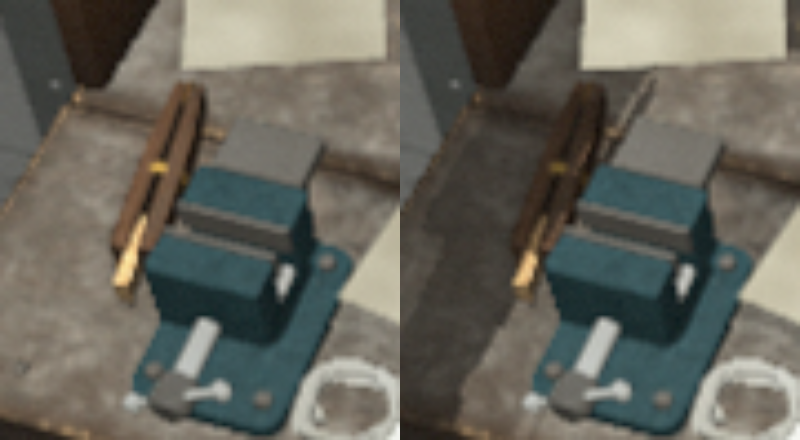

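The tube is loaded and fed home: I drew the pusher fully back, laid the tube in the bay, let go, and fed it under the roller with the pusher alone. I then backed the arm off and handed the job in at about 21 s. The hand-in reports no verdict, so the points below are from my own last checks.

- **Pusher back:** the force rose from the 10 N brake to 20 N at the end of its travel.
- **Tube laid:** it lay flat and let go at jig x = -77 mm, centred within about 0.2 mm, with its top 60.3 mm above the bench.
- **Tube home:** its rear end stopped moving (x about -42 mm) while the pusher still advanced. Its front is then at about 78 mm, next to the pad, which I had measured at 79–80 mm.
- **Nose squeeze:** the final push was 17.6 N against 13.2 N of running drag, which gives about 1.9 mm. The picture gap and the pusher's travel give 2.1 to 2.7 mm. These disagree by a few tenths, but all lie within the allowed 1 to 3.7 mm. After I let go, the paddle and the tube's rear read the same within about 0.3 mm.
- **Bystanders:** the caliper, the bur stand and the ring clamp stand where they were. The ring clamp's patch of the picture changed only because the arm's shadow fell on it.

**What went wrong or differed:**
- The first attempt to draw the pusher back passed over the paddle without touching it. The fingertips really stand about 17 mm above the reported TCP when shut, not 19 mm beyond it. I measured that and corrected for it.
- The tool's tilt crept up to about 3.5° over the run, because each move starts from the measured pose. It had no visible effect.

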